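Stand a fallen tube in the free place of a full stock tray

TASK

Stand the short square steel tube that is lying on the bench on end on the bare bench and let go of it; then take it again from above and set it down gently, upright, in the one free place in the row on the green tray. Do not let it drop or fall over; neither the robot nor the tube may touch the things standing on the tray, and the rest of the clutter on the bench must stay where it is.

Things in the scene. Friction and masses are not known exactly. Their poses are not given: they have to be found in the camera images.
- tube_center (a point): centre of the loose tube: square steel section, 50 x 50 mm outside, 3 mm wall, 120 mm long, 0.45 to 0.65 kg, open at both ends, lying on a side on the bench at the start (the only square tube). Its x axis runs along its length; y and z square to its flat sides. This point is 25 mm above the bench lying, 60 mm above its support standing. Either end may be up.
- tray: green sheet-steel tray fixed to the bench, 120 (x, depth) x 388 mm (y, along the row). Origin: centre of its underside, at bench height. Floor top 6 mm up; front and back lips 18 mm and end walls 60 mm high, all 4 mm thick (inside 112 x 380 mm). Five places in a row, near y = -148, -74, 0, 74, 148 mm: four taken, any one free; only there is room for the tube.
- carton_center (a point): centre of a closed cardboard carton on the tray, 56 x 56 mm and 100 mm high, half-way up; loose
- bar_center (a point): centre of a solid round dark steel bar end standing on the tray, 50 mm diameter, 110 mm high, half-way up; loose
- discs_center (a point): centre of a stack of round plywood discs on the tray, 60 mm diameter (edges up to 1 mm more), 80 mm high, half-way up; loose, moves as one
- bin_center (a point): centre of a grey plastic bin with bolts in it on the tray, 70 mm (its x, about the tray's x) by 54 mm (y), 90 mm high, half-way up; loose
- box_low_center (a point): centre of a flat cardboard box on the bench to the right of the tray, 90 x 130 mm (x, y) and 60 mm high, half-way up; loose bystander
- cap_center (a point): centre of a turned steel pipe cap on the bench in front of the tray, 60 mm diameter at the foot, 34 mm high, half-way up; loose bystander
- wrench_grip (a point): middle of the handle of a steel wrench lying on the bench, about 180 mm long along its x, 8 mm thick; loose bystander
Things that resemble listed ones, but are neither listed nor needed, are in the scene too. What is shaped like the part that bears tube_center but pink or turquoise is not meant.

How it is judged (in metres and radians):
On the way:
1. the tube stands on end on the bare bench, let go of ((angle between tube_center's own x axis and vertical below 0.07 rad or angle between tube_center's own x axis and vertical above 3.07159 rad) and contact force between the fingers and tube below 0.1 N and height (world z) of tube_center between 0.056 and 0.064 m and linear speed of tube below 0.02 m/s and contact force between tube and tray below 0.1 N), for 0.2 s.
At the end, for the whole second after the job is handed in: the tube stands upright (within 4 degrees) with its foot flat on the tray's floor, inside the lips and end walls, let go of and at rest; the four things on the tray are within 8 mm of where they began and the other clutter within 20 mm ((angle between tube_center's own x axis and vertical below 0.07 rad or angle between tube_center's own x axis and vertical above 3.07159 rad) and contact force between the fingers and tube below 0.1 N and z of tube_center in the frame of tray between 0.062 and 0.07 m and x of tube_center in the frame of tray between -0.04 and 0.04 m and y of tube_center in the frame of tray between -0.168 and 0.168 m and linear speed of tube below 0.02 m/s and angular speed of tube below 0.1 rad/s and distance of each of carton_center, bar_center, discs_center, bin_center from where it was at the start of the episode below 0.008 m and distance of each of box_low_center, cap_center, wrench_grip from where it was at the start of the episode below 0.02 m); the robot touches nothing.
It fails at once if the tube or the robot touches a thing standing on the tray (contact force between any of carton, bar, discs, bin and tube above 0.3 N or contact force between any of carton, bar, discs, bin and the fingers above 0.3 N or contact force between any of carton, bar, discs, bin and the arm above 0.3 N).
It fails at once if the tube is dropped (falls freely by more than about a centimetre) (linear speed of tube above 0.45 m/s and contact force between the fingers and tube below 0.1 N).
It fails at once if other clutter is shoved more than 20 mm (distance of any of box_low_center, cap_center, wrench_grip from where it was at the start of the episode above 0.02 m).
It also fails if it takes over 59 s, if anything falls off the work surface, if the arm or the gripper's body presses on something with over 40 N, if the wrist force passes 120 N, or if a joint passes its speed limit or range.

ROBOT

A 6-joint arm with a two-finger parallel gripper is mounted at the origin on the work surface. World frame = base frame: x ahead of the robot, y to its left, z up, the work surface at z = 0. Lengths are in mm, angles in degrees, forces in N, time in s.
With the tool pointing down it reaches from about 400 to 825 mm from the base axis. Payload 7 kg.
Tool frame: the origin (TCP) lies between the finger pads; the fingertips stand 11 mm ahead of it and the grasp point (between the pads) lies 8 mm behind it; z points along the fingers, y is the direction in which the jaws open and shut (so a half turn about z gives the same grasp; the last joint's range is limited). The gripper opens to 85 mm and grips with 20 to 120 N. Pads are 22 mm wide; open, the fingers measure 114 mm over their backs; the gripper's body (76 mm by 85 mm) begins 54 mm behind the grasp point. The pads swing forward as they close: fully open they stand 13 mm farther back than shut.
Start: joints at [89.273, 20.546, 0.682, 0, -70.136, -16.507], TCP at [200.001, 644.667, 242.302] pointing down, gripper open.
Joint ranges: [-176.03, 176.03], [-82.01, 121.73], [-58.28, 71.71], [-173.87, 95.51], [-174.79, -0.11], [-173.66, 173.66]. Speed limits (degrees/s): [136.94, 136.94, 172.46, 180, 180, 180].

INTERFACE

Orientations are given as [roll, pitch, yaw] about the fixed x, y, z axes, in that order (R = Rz(yaw) Ry(pitch) Rx(roll)).
In Python, from bench import status, viewer, ticket gives the robot as it stands.
- The arm moves only by the shell command python3 -m creep 'ROWS' [FORCE]. ROWS is JSON, a list of rows, each an object of numbers: "x", "y", "z": the shift along the tool's x, y, z as a fraction of full scale; "turn": the turn about the tool's z as a fraction of full scale; "grip": the closure, from -1 (fully open) to 1 (shut). In form: [{"x": .., "y": .., "z": .., "turn": .., "grip": ..}, ...]. A call has exactly 5 rows; each row shifts and turns the commanded pose from where the row before left it, along the tool's axes as they then stand; what a row does not reach is not made up. Full scale, the value 1, is 0.03 m for a shift and 5 degrees for a turn. A row lasts 1/10 s, in which the tool goes at most 50 mm and 8.59 degrees, less where a joint would pass 70% of its speed; a pose out of reach is approached as far as the arm can. A call with a number of a shift or a turn outside -1 to 1 is refused whole. A call with a gripper value outside its range is refused whole. The fingers move at their own pace and stop on an object; FORCE is the grip in N (left out, the last holds). Time passes only in rows, so rows that do not move let the fingers close, or fill a call up. It gives the time, the measured TCP pose, the force and the opening at its end, in the units of the state.
- status.sense(): the state, without advancing time (a new reading comes with each control period).
- viewer.snapshot(name): name is "scene" or "top" or "wrist"; returns the picture (384x512x3 uint8, blue, green, red); there is no depth.
- viewer.get_calibration(name): a dict with "fx", "fy", "cx", "cy" (pixels), "D" ([k1, k2, p1, p2, k3] as OpenCV has them; the pictures are not rectified), "R" (3x3) and "t" (3): a world point X has camera coordinates R X + t. Camera axes: x right, y down, z forward; pixel columns grow to the right and rows downward; lengths in mm; the calibration is good to about 2 mm. A picture is of the moment at which its call begins: read the wrist's pose just before it. get_calibration takes no time and is no camera call; for the wrist camera it gives the pose at the moment of the call.
- ticket.finish_job(): hands the job in, once; it reports no verdict.
The state is a dict: "clock": time; "qpos": joint angles; "dq": joint speeds; "joint_efforts": joint torques, N m; "tcp_pos": TCP position; "eef_rot": TCP orientation; "ft_force": force on the tool from outside, world axes, zero at the start; "wrist_torque": the same for the moment, N m; "finger_gap": opening from 0.0 (shut) to 1.0 (fully open).
Only numpy, scipy, OpenCV 4.12 (cv2) and the standard library are available. Lean on these libraries where they do the work, as an engineer would, in place of code of your own. Each camera call takes 0.05 s, during which the arm holds its last target.

## Working session

There is one attempt and no reset: what is moved stays moved. The work goes in short steps, Python scripts to look and compute and a shell command to move; the robot and the scene stay as the last step left them, time stands still between calls to the robot, and variables do not carry over. Pictures are saved under pics/ and viewed, and the job is handed in when it is done.

```bash
ls; mkdir -p pics
python3 - <<'E'
from bench import status, viewer
import cv2
print(status.sense())
for n in ["scene","top","wrist"]:
    c=viewer.get_calibration(n); print(n,c)
    cv2.imwrite(f"pics/{n}0.png",viewer.snapshot(n))
E
```

```text
pics
{'clock': 0.0, 'qpos': array([ 8.92748190e+01,  2.05926194e+01,  6.32535307e-01, -2.10350980e-02,
       -7.01350577e+01, -1.65071966e+01]), 'dq': array([ 0.00423788,  0.0324226 , -0.00807579, -0.00295802,  0.02380349,
       -0.09093276]), 'joint_efforts': array([-3.95047118e-04, -5.83314872e+01,  2.93408185e+01,  6.93665877e+00,
       -5.97871505e-03, -7.33618521e-06]), 'tcp_pos': array([199.84474266, 644.24388275, 241.33800854]), 'eef_rot': array([ 1.79903161e+02, -8.07690846e-03, -1.72395350e+01]), 'ft_force': array([ 0.76389698,  0.77210315, -0.38881907]), 'wrist_torque': array([ 0.07161769,  0.04087855, -0.00112725]), 'finger_gap': 1.0010933872727077}
scene {'fx': 368.34188234971174, 'fy': 368.34188234971174, 'cx': 257.8024830457207, 'cy': 192.7397659660904, 'D': array([0.03499181, 0.        , 0.        , 0.        , 0.        ]), 'R': array([[-0.7821543 ,  0.62300945,  0.00968945],
       [ 0.33122762,  0.42890911, -0.84043158],
       [-0.5277527 , -0.65413776, -0.54183104]]), 't': array([ 410.74644754,  -33.99651961, 1106.88828081])}
top {'fx': 360.227970747681, 'fy': 360.227970747681, 'cx': 257.3428342595179, 'cy': 189.08749803379416, 'D': array([-0.11201305,  0.        ,  0.        ,  0.        ,  0.        ]), 'R': array([[-0.00960419, -0.99980323,  0.01735665],
       [-0.98575736,  0.00655198, -0.1680461 ],
       [ 0.16789932, -0.01872339, -0.98562633]]), 't': array([-105.89580913,  453.23340798,  986.07715089])}
wrist {'fx': 277.8470749958632, 'fy': 277.8470749958632, 'cx': 256.17646079873623, 'cy': 192.18597728510423, 'D': array([-0.00845161,  0.        ,  0.        ,  0.        ,  0.        ]), 'R': array([[-0.29545062, -0.95535447,  0.00260231],
       [-0.91990929,  0.28522194,  0.26910098],
       [-0.25782906,  0.07711216, -0.96310845]]), 't': array([673.79179935, -34.33596174, 379.7932965 ])}
```

View pics/scene0.png

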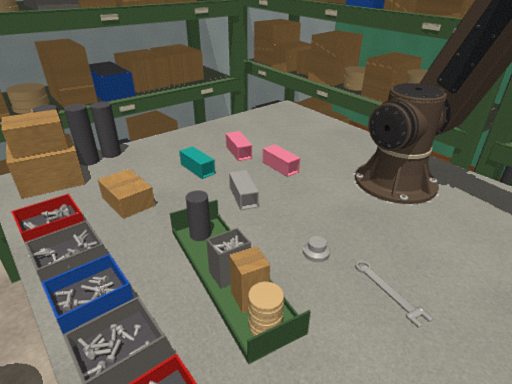

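View pics/top0.png

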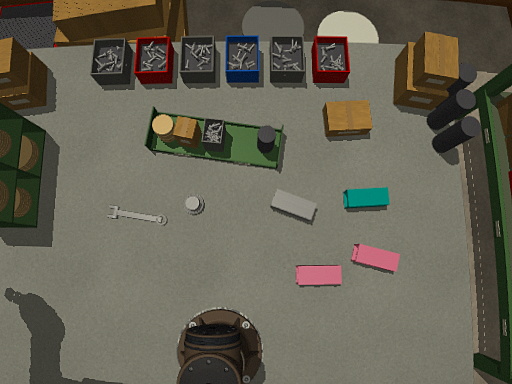

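View pics/wrist0.png

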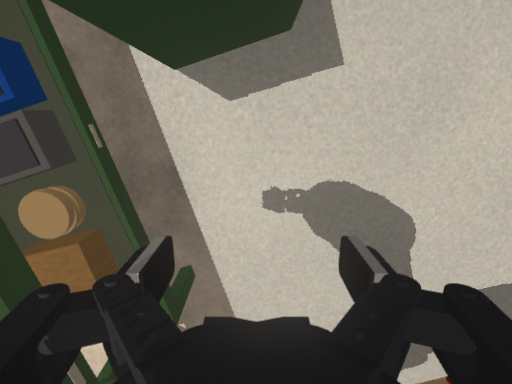

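```bash
cat > h.py <<'E'
from bench import status, viewer
import cv2, numpy as np
def KD(c): return np.array([[c['fx'],0,c['cx']],[0,c['fy'],c['cy']],[0,0,1.]]),np.array(c['D'])
def ray(c,px,z):
    K,D=KD(c); u=cv2.undistortPoints(np.array(px,float).reshape(-1,1,2),K,D).reshape(-1,2)
    R=np.array(c['R']);t=np.array(c['t']);C=-R.T@t
    d=np.c_[u,np.ones(len(u))]@R
    return C+d*((z-C[2])/d[:,2])[:,None]
def proj(c,X):
    K,D=KD(c); return cv2.projectPoints(np.array(X,float).reshape(-1,3),cv2.Rodrigues(np.array(c['R']))[0],np.array(c['t']),K,D)[0].reshape(-1,2)
def crop(im,x0,y0,x1,y1,s,f): cv2.imwrite(f,cv2.resize(im[y0:y1,x0:x1],None,fx=s,fy=s,interpolation=cv2.INTER_CUBIC))
E
python3 - <<'E'
from h import *
a=cv2.imread('pics/top0.png'); crop(a,140,95,340,235,4,'pics/c1.png')
a=cv2.imread('pics/scene0.png'); crop(a,160,130,320,360,2.6,'pics/c2.png')
c=viewer.get_calibration('top')
print(ray(c,[[294,205]],50), ray(c,[[240,135]],6))
E
```

```text
[[ 404.58717852 -211.74281132   50.        ]] [[624.2591006 -59.3633497   6.       ]]
```

View pics/c1.png

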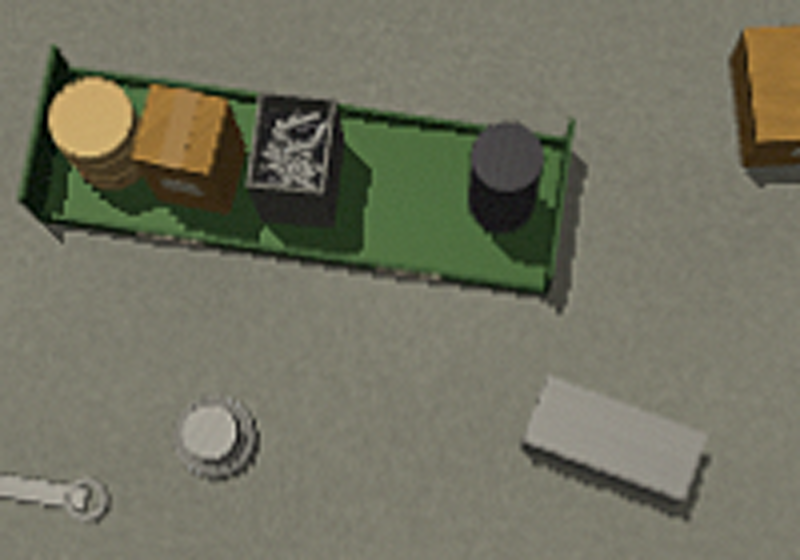

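View pics/c2.png

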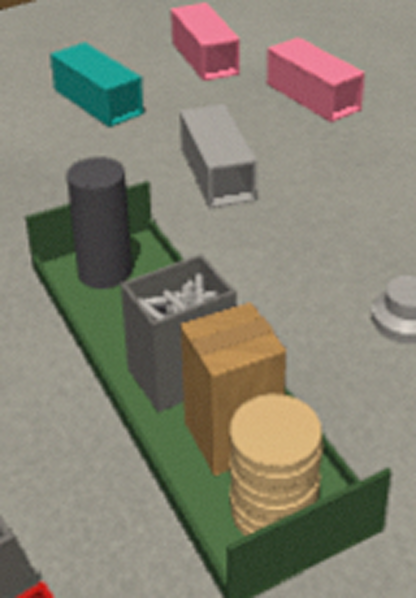

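Run:
```python
from h import *
c=viewer.get_calibration('top')
p=np.array([(549,376),(708,436),(686,502),(526,444)])/4+[140,95]-0.4
w=ray(c,p,50); print(w.round(1)); m=w.mean(0); print(m)
d=(w[1]+w[2]-w[0]-w[3]); print('yaw',np.degrees(np.arctan2(d[1],d[0])),np.linalg.norm(d)/2,np.linalg.norm(w[0]-w[3]))
# tray floor corners outer top lips
p=np.array([(62,232),(545,294),(340,108)])/4+[140,95]-0.4
print(ray(c,p,18))
p=np.array([(20,200),(52,46),(575,120)])/4+[140,95]-0.4
print(ray(c,p,60))
p=np.array([(92,118),(188,128),(296,146),(507,158)])/4+[140,95]-0.4
for q,z in zip(p,[86,106,96,116]): print(ray(c,[q],z))
```

```text
[[ 451.6 -164.4   50. ]
 [ 408.  -275.8   50. ]
 [ 361.7 -258.6   50. ]
 [ 403.4 -147.4   50. ]]
[ 406.16936694 -211.55799975   50.        ]
yaw -110.96554043859089 119.17306115547426 51.05493659946432
[[ 568.06881161  193.04316888   18.        ]
 [ 518.21612523 -165.00808827   18.        ]
 [ 662.87165569  -13.31302686   18.        ]]
[[ 580.49644462  213.18952109   60.        ]
 [ 697.94703528  195.90607181   60.        ]
 [ 637.5211058  -186.23182505   60.        ]]
[[632.17346958 156.87045592  86.        ]]
[[616.71753124  84.71359501 106.        ]]
[[606.40668669  11.0942014   96.        ]]
[[ 590.24957481 -133.98127993  116.        ]]
```

```bash
cat > plan.py <<'E'
import sys,json
from h import *
# plan.py x y z yaw nrows : rows from the present pose
def plan(x,y,z,yaw,n):
    s=status.sense(); p=s['tcp_pos'];y0=s['eef_rot'][2]
    dy=(yaw-y0+180)%360-180; d=(np.array([x,y,z])-p)/n
    print('from',p.round(1),s['eef_rot'].round(1),'gap',round(s['finger_gap'],3),'t',s['clock'],'F',s['ft_force'].round(1))
    for i in range(n):
        a=np.radians(y0+dy*i/n); c,sn=np.cos(a),np.sin(a)
        print({'x':round((d[0]*c+d[1]*sn)/30,2),'y':round((d[0]*sn-d[1]*c)/30,2),'z':round(-d[2]/30,2),'turn':round(-dy/n/5,2)})
if __name__=='__main__':
    a=[float(v) for v in sys.argv[1:]]; plan(*a[:4],int(a[4]))
E
python3 plan.py 480 250 242 -64 15
```

```text
from [199.9 644.4 241.6] [179.9  -0.  -17.2] gap 1.001 t 0.15 F [ 0.1 -0.4  0.3]
{'x': np.float64(0.85), 'y': np.float64(0.65), 'z': np.float64(-0.0), 'turn': np.float64(0.62)}
{'x': np.float64(0.89), 'y': np.float64(0.61), 'z': np.float64(-0.0), 'turn': np.float64(0.62)}
{'x': np.float64(0.92), 'y': np.float64(0.56), 'z': np.float64(-0.0), 'turn': np.float64(0.62)}
{'x': np.float64(0.95), 'y': np.float64(0.51), 'z': np.float64(-0.0), 'turn': np.float64(0.62)}
{'x': np.float64(0.97), 'y': np.float64(0.45), 'z': np.float64(-0.0), 'turn': np.float64(0.62)}
{'x': np.float64(1.0), 'y': np.float64(0.4), 'z': np.float64(-0.0), 'turn': np.float64(0.62)}
{'x': np.float64(1.02), 'y': np.float64(0.34), 'z': np.float64(-0.0), 'turn': np.float64(0.62)}
{'x': np.float64(1.04), 'y': np.float64(0.29), 'z': np.float64(-0.0), 'turn': np.float64(0.62)}
{'x': np.float64(1.05), 'y': np.float64(0.23), 'z': np.float64(-0.0), 'turn': np.float64(0.62)}
{'x': np.float64(1.06), 'y': np.float64(0.17), 'z': np.float64(-0.0), 'turn': np.float64(0.62)}
{'x': np.float64(1.07), 'y': np.float64(0.12), 'z': np.float64(-0.0), 'turn': np.float64(0.62)}
{'x': np.float64(1.07), 'y': np.float64(0.06), 'z': np.float64(-0.0), 'turn': np.float64(0.62)}
{'x': np.float64(1.07), 'y': np.float64(-0.0), 'z': np.float64(-0.0), 'turn': np.float64(0.62)}
{'x': np.float64(1.07), 'y': np.float64(-0.06), 'z': np.float64(-0.0), 'turn': np.float64(0.62)}
{'x': np.float64(1.07), 'y': np.float64(-0.12), 'z': np.float64(-0.0), 'turn': np.float64(0.62)}
```

```bash
python3 -m creep '[{"x":0.85,"y":0.65,"z":0,"turn":0.62,"grip":-1},{"x":0.89,"y":0.6,"z":0,"turn":0.62,"grip":-1},{"x":0.92,"y":0.55,"z":0,"turn":0.62,"grip":-1},{"x":0.95,"y":0.5,"z":0,"turn":0.62,"grip":-1},{"x":0.97,"y":0.45,"z":0,"turn":0.62,"grip":-1}]' 20; python3 plan.py 480 250 242 -64 11
```

```text
clock: 0.65
tcp_pos: [294.0, 512.7, 242.0]
eef_rot: [180.0, -0.0, -32.9]
ft_force: [0.5, 0.1, 0.5]
finger_gap: 1.002
from [294.  512.7 242. ] [180.   -0.  -32.9] gap 1.002 t 0.65 F [0.5 0.1 0.5]
{'x': np.float64(0.91), 'y': np.float64(0.36), 'z': np.float64(0.0), 'turn': np.float64(0.57)}
{'x': np.float64(0.92), 'y': np.float64(0.32), 'z': np.float64(0.0), 'turn': np.float64(0.57)}
{'x': np.float64(0.94), 'y': np.float64(0.27), 'z': np.float64(0.0), 'turn': np.float64(0.57)}
{'x': np.float64(0.95), 'y': np.float64(0.23), 'z': np.float64(0.0), 'turn': np.float64(0.57)}
{'x': np.float64(0.96), 'y': np.float64(0.18), 'z': np.float64(0.0), 'turn': np.float64(0.57)}
{'x': np.float64(0.97), 'y': np.float64(0.13), 'z': np.float64(0.0), 'turn': np.float64(0.57)}
{'x': np.float64(0.97), 'y': np.float64(0.08), 'z': np.float64(0.0), 'turn': np.float64(0.57)}
{'x': np.float64(0.97), 'y': np.float64(0.03), 'z': np.float64(0.0), 'turn': np.float64(0.57)}
{'x': np.float64(0.98), 'y': np.float64(-0.01), 'z': np.float64(0.0), 'turn': np.float64(0.57)}
{'x': np.float64(0.97), 'y': np.float64(-0.06), 'z': np.float64(0.0), 'turn': np.float64(0.57)}
{'x': np.float64(0.97), 'y': np.float64(-0.11), 'z': np.float64(0.0), 'turn': np.float64(0.57)}
```

```bash
python3 -m creep '[{"x":0.91,"y":0.36,"z":0,"turn":0.57,"grip":-1},{"x":0.92,"y":0.32,"z":0,"turn":0.57,"grip":-1},{"x":0.94,"y":0.27,"z":0,"turn":0.57,"grip":-1},{"x":0.95,"y":0.23,"z":0,"turn":0.57,"grip":-1},{"x":0.96,"y":0.18,"z":0,"turn":0.57,"grip":-1}]'
python3 -m creep '[{"x":0.97,"y":0.13,"z":0,"turn":0.57,"grip":-1},{"x":0.97,"y":0.08,"z":0,"turn":0.57,"grip":-1},{"x":0.97,"y":0.03,"z":0,"turn":0.57,"grip":-1},{"x":0.98,"y":-0.01,"z":0,"turn":0.57,"grip":-1},{"x":0.97,"y":-0.06,"z":0,"turn":0.57,"grip":-1}]'; python3 plan.py 470 -80 230 -111 15
```

```text
clock: 1.15
tcp_pos: [378.8, 393.3, 242.2]
eef_rot: [180.0, 0.0, -47.1]
ft_force: [1.0, -0.4, 1.0]
finger_gap: 1.001
clock: 1.65
tcp_pos: [463.3, 274.0, 242.2]
eef_rot: [180.0, 0.0, -61.3]
ft_force: [-0.5, -0.2, 0.4]
finger_gap: 1.002
from [463.3 274.  242.2] [180.    0.  -61.3] gap 1.002 t 1.65 F [-0.5 -0.2  0.4]
{'x': np.float64(0.7), 'y': np.float64(0.36), 'z': np.float64(0.03), 'turn': np.float64(0.66)}
{'x': np.float64(0.72), 'y': np.float64(0.32), 'z': np.float64(0.03), 'turn': np.float64(0.66)}
{'x': np.float64(0.73), 'y': np.float64(0.28), 'z': np.float64(0.03), 'turn': np.float64(0.66)}
{'x': np.float64(0.75), 'y': np.float64(0.24), 'z': np.float64(0.03), 'turn': np.float64(0.66)}
{'x': np.float64(0.76), 'y': np.float64(0.19), 'z': np.float64(0.03), 'turn': np.float64(0.66)}
{'x': np.float64(0.77), 'y': np.float64(0.15), 'z': np.float64(0.03), 'turn': np.float64(0.66)}
{'x': np.float64(0.78), 'y': np.float64(0.11), 'z': np.float64(0.03), 'turn': np.float64(0.66)}
{'x': np.float64(0.78), 'y': np.float64(0.06), 'z': np.float64(0.03), 'turn': np.float64(0.66)}
{'x': np.float64(0.79), 'y': np.float64(0.01), 'z': np.float64(0.03), 'turn': np.float64(0.66)}
{'x': np.float64(0.79), 'y': np.float64(-0.03), 'z': np.float64(0.03), 'turn': np.float64(0.66)}
{'x': np.float64(0.78), 'y': np.float64(-0.08), 'z': np.float64(0.03), 'turn': np.float64(0.66)}
{'x': np.float64(0.78), 'y': np.float64(-0.12), 'z': np.float64(0.03), 'turn': np.float64(0.66)}
{'x': np.float64(0.77), 'y': np.float64(-0.17), 'z': np.float64(0.03), 'turn': np.float64(0.66)}
{'x': np.float64(0.76), 'y': np.float64(-0.21), 'z': np.float64(0.03), 'turn': np.float64(0.66)}
{'x': np.float64(0.74), 'y': np.float64(-0.25), 'z': np.float64(0.03), 'turn': np.float64(0.66)}
```

```bash
python3 -m creep '[{"x":0.7,"y":0.36,"z":0,"turn":0.66,"grip":-1},{"x":0.72,"y":0.32,"z":0,"turn":0.66,"grip":-1},{"x":0.73,"y":0.28,"z":0,"turn":0.66,"grip":-1},{"x":0.75,"y":0.24,"z":0,"turn":0.66,"grip":-1},{"x":0.76,"y":0.19,"z":0,"turn":0.66,"grip":-1}]'
python3 -m creep '[{"x":0.77,"y":0.15,"z":0,"turn":0.66,"grip":-1},{"x":0.78,"y":0.11,"z":0,"turn":0.66,"grip":-1},{"x":0.78,"y":0.06,"z":0,"turn":0.66,"grip":-1},{"x":0.79,"y":0.01,"z":0,"turn":0.66,"grip":-1},{"x":0.79,"y":-0.03,"z":0,"turn":0.66,"grip":-1}]'
python3 -m creep '[{"x":0.78,"y":-0.08,"z":0,"turn":0.66,"grip":-1},{"x":0.78,"y":-0.12,"z":0,"turn":0.66,"grip":-1},{"x":0.77,"y":-0.17,"z":0,"turn":0.66,"grip":-1},{"x":0.76,"y":-0.21,"z":0,"turn":0.66,"grip":-1},{"x":0.74,"y":-0.25,"z":0,"turn":0.66,"grip":-1}]'
python3 - <<'E'
from h import *
import pickle
c=viewer.get_calibration('wrist'); im=viewer.snapshot('wrist'); cv2.imwrite('pics/w1.png',im); pickle.dump(c,open('w1.pkl','wb'))
R=np.array(c['R']);print(-R.T@c['t'],R)
E
```

```text
clock: 2.15
tcp_pos: [465.5, 156.3, 242.2]
eef_rot: [180.0, -0.0, -77.9]
ft_force: [-0.3, -0.0, 0.7]
finger_gap: 0.998
clock: 2.65
tcp_pos: [468.0, 38.3, 242.2]
eef_rot: [180.0, 0.0, -94.4]
ft_force: [-0.2, 0.1, -1.0]
finger_gap: 1.0
clock: 3.15
tcp_pos: [470.9, -79.6, 242.2]
eef_rot: [180.0, 0.0, -110.9]
ft_force: [0.6, -0.6, -0.0]
finger_gap: 0.998
[ 447.18865602 -143.28474381  374.03043883] [[-9.34731621e-01  3.55353974e-01  5.91815995e-04]
 [ 3.42535371e-01  9.00567475e-01  2.67670961e-01]
 [ 9.45849693e-02  2.50403229e-01 -9.63510201e-01]]
```

View pics/w1.png

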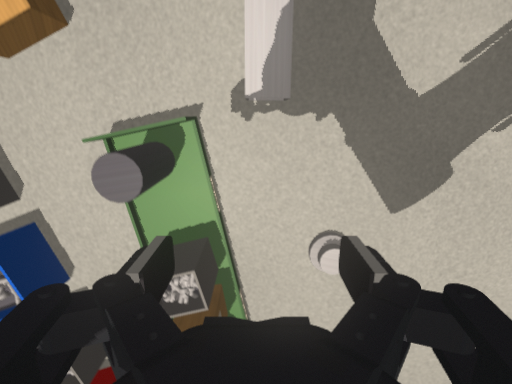

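Run:
```python
from h import *
import pickle
c=pickle.load(open('w1.pkl','rb'));im=cv2.imread('pics/w1.png')
crop(im,225,0,315,120,5,'pics/w1c.png')
```

```text
(no output)
```

View pics/w1c.png

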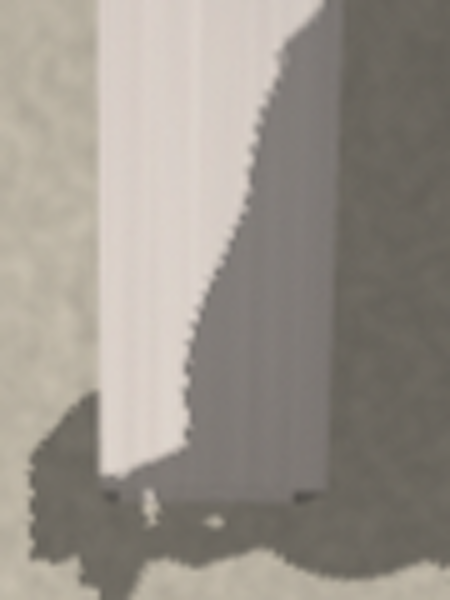

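Run:
```python
from h import *
import pickle
c=pickle.load(open('w1.pkl','rb'))
p=np.array([(98,0),(101,488),(327,490),(343,0)])/5+[225,0]-0.4
w=ray(c,p,50);print(w.round(1))
for a,b in((0,1),(3,2)):
    d=w[b]-w[a];print(np.degrees(np.arctan2(d[1],d[0])))
print(np.linalg.norm(w[1]-w[2]))
e=(w[1]+w[2])/2;u=np.array([np.cos(np.radians(69)),np.sin(np.radians(69)),0])
print('end',e,'centre',e-60*u)
```

```text
[[ 418.1 -253.7   50. ]
 [ 452.  -165.5   50. ]
 [ 405.4 -147.3   50. ]
 [ 371.4 -236.    50. ]]
68.94864178810519
69.02121606535718
50.03119918496553
end [ 428.6936161  -156.42146247   50.        ] centre [ 407.19153913 -212.43628806   50.        ]
```

```bash
python3 plan.py 423.7 -169.5 110 -111 5
```

```text
from [470.7 -81.5 242.1] [ 180.    -0.  -111.1] gap 0.995 t 3.2 F [ 1.1 -1.7  0.7]
{'x': np.float64(0.66), 'y': np.float64(0.08), 'z': np.float64(0.88), 'turn': np.float64(-0.0)}
{'x': np.float64(0.66), 'y': np.float64(0.08), 'z': np.float64(0.88), 'turn': np.float64(-0.0)}
{'x': np.float64(0.66), 'y': np.float64(0.08), 'z': np.float64(0.88), 'turn': np.float64(-0.0)}
{'x': np.float64(0.66), 'y': np.float64(0.08), 'z': np.float64(0.88), 'turn': np.float64(-0.0)}
{'x': np.float64(0.66), 'y': np.float64(0.08), 'z': np.float64(0.88), 'turn': np.float64(-0.0)}
```

```bash
python3 -m creep '[{"x":0.66,"y":0.08,"z":0.88,"turn":0,"grip":-1},{"x":0.66,"y":0.08,"z":0.88,"turn":0,"grip":-1},{"x":0.66,"y":0.08,"z":0.88,"turn":0,"grip":-1},{"x":0.66,"y":0.08,"z":0.88,"turn":0,"grip":-1},{"x":0.66,"y":0.08,"z":0.88,"turn":0,"grip":-1}]'
python3 - <<'E'
from h import *
cv2.imwrite('pics/w2.png',viewer.snapshot('wrist'))
E
python3 plan.py 423.7 -169.5 17 -111 4
```

```text
clock: 3.7
tcp_pos: [424.4, -167.6, 109.5]
eef_rot: [-180.0, 0.0, -110.7]
ft_force: [0.7, -0.7, 0.1]
finger_gap: 1.002
from [ 420.3 -168.6  105.3] [ 1.796e+02 -1.000e-01 -1.108e+02] gap 0.999 t 3.75 F [-4.2 -1.4 -5.3]
{'x': np.float64(-0.0), 'y': np.float64(-0.03), 'z': np.float64(0.74), 'turn': np.float64(0.01)}
{'x': np.float64(-0.0), 'y': np.float64(-0.03), 'z': np.float64(0.74), 'turn': np.float64(0.01)}
{'x': np.float64(-0.0), 'y': np.float64(-0.03), 'z': np.float64(0.74), 'turn': np.float64(0.01)}
{'x': np.float64(-0.0), 'y': np.float64(-0.03), 'z': np.float64(0.74), 'turn': np.float64(0.01)}
```

View pics/w2.png

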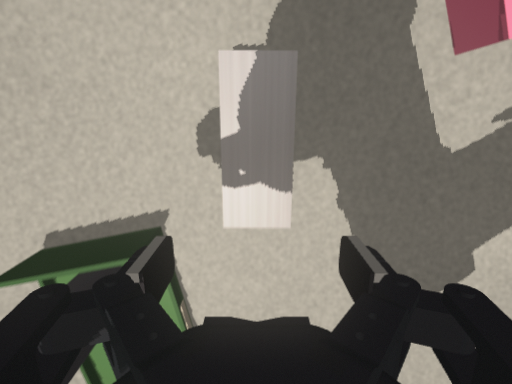

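```bash
python3 -m creep '[{"x":0,"y":0,"z":0.6,"turn":0,"grip":-1},{"x":0,"y":0,"z":0.6,"turn":0,"grip":-1},{"x":0,"y":0,"z":0.6,"turn":0,"grip":-1},{"x":0,"y":0,"z":0.3,"turn":0,"grip":-1},{"x":0,"y":0,"z":0,"turn":0,"grip":-1}]'
python3 plan.py 423.7 -169.5 17 -111 4
```

```text
clock: 4.25
tcp_pos: [424.1, -166.9, 46.3]
eef_rot: [179.9, -0.1, -110.7]
ft_force: [-0.2, -1.0, 0.9]
finger_gap: 1.004
from [ 424.1 -166.9   46.3] [ 1.799e+02 -1.000e-01 -1.107e+02] gap 1.004 t 4.25 F [-0.2 -1.   0.9]
{'x': np.float64(0.02), 'y': np.float64(-0.0), 'z': np.float64(0.24), 'turn': np.float64(0.01)}
{'x': np.float64(0.02), 'y': np.float64(-0.0), 'z': np.float64(0.24), 'turn': np.float64(0.01)}
{'x': np.float64(0.02), 'y': np.float64(-0.0), 'z': np.float64(0.24), 'turn': np.float64(0.01)}
{'x': np.float64(0.02), 'y': np.float64(-0.0), 'z': np.float64(0.24), 'turn': np.float64(0.01)}
```

```bash
python3 -m creep '[{"x":0.03,"y":0,"z":0.4,"turn":0.06,"grip":-1},{"x":0.03,"y":0,"z":0.4,"turn":0,"grip":-1},{"x":0.03,"y":0,"z":0.17,"turn":0,"grip":-1},{"x":0,"y":0,"z":0,"turn":0,"grip":-1},{"x":0,"y":0,"z":0,"turn":0,"grip":-1}]'
python3 - <<'E'
from h import *
cv2.imwrite('pics/w3.png',viewer.snapshot('wrist'))
E
python3 plan.py 423.7 -169.5 17 -111 1
```

```text
clock: 4.75
tcp_pos: [424.4, -169.5, 18.8]
eef_rot: [-180.0, 0.0, -111.0]
ft_force: [-0.3, 0.3, -0.5]
finger_gap: 1.0
from [ 424.5 -169.5   18.9] [-179.9    0.  -111. ] gap 1.0 t 4.8 F [ 0.1  0.4 -0.2]
{'x': np.float64(0.01), 'y': np.float64(0.02), 'z': np.float64(0.06), 'turn': np.float64(-0.0)}
```

View pics/w3.png

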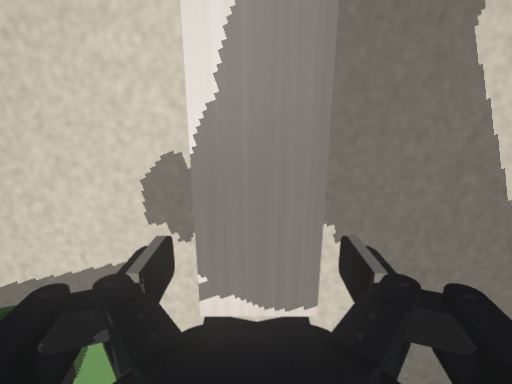

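```bash
python3 -m creep '[{"x":0,"y":0.02,"z":0.12,"turn":0,"grip":-1},{"x":0,"y":0,"z":0,"turn":0,"grip":-0.3},{"x":0,"y":0,"z":0,"turn":0,"grip":1},{"x":0,"y":0,"z":0,"turn":0,"grip":1},{"x":0,"y":0,"z":0,"turn":0,"grip":1}]' 20
python3 -m creep '[{"x":0,"y":0,"z":0,"turn":0,"grip":1},{"x":0,"y":0,"z":0,"turn":0,"grip":1},{"x":0,"y":0,"z":0,"turn":0,"grip":1},{"x":0,"y":0,"z":0,"turn":0,"grip":1},{"x":0,"y":0,"z":0,"turn":0,"grip":1}]' 20
```

```text
clock: 5.3
tcp_pos: [423.6, -169.3, 14.8]
eef_rot: [-180.0, 0.0, -111.0]
ft_force: [0.4, -0.0, 2.9]
finger_gap: 0.583
clock: 5.8
tcp_pos: [423.6, -169.2, 14.7]
eef_rot: [-180.0, 0.0, -111.0]
ft_force: [0.8, 1.5, 4.8]
finger_gap: 0.582
```

```bash
python3 -m creep '[{"x":0,"y":0,"z":-0.15,"turn":0,"grip":1},{"x":0,"y":0,"z":-0.15,"turn":0,"grip":1},{"x":0,"y":0,"z":-0.2,"turn":0,"grip":1},{"x":0,"y":0,"z":-0.2,"turn":0,"grip":1},{"x":0,"y":0,"z":0,"turn":0,"grip":1}]' 20
python3 - <<'E'
from h import *
im=viewer.snapshot('scene'); crop(im,170,80,370,230,4,'pics/s2.png')
print(status.sense()['ft_force'],status.sense()['wrist_torque'])
E
```

```text
clock: 6.3
tcp_pos: [423.9, -169.3, 36.5]
eef_rot: [-179.9, 0.0, -111.0]
ft_force: [-0.1, -0.0, -4.4]
finger_gap: 0.581
[ 0.29754275  0.158922   -5.06708287] [ 0.19914695 -0.04866617 -0.04172198]
```

View pics/s2.png

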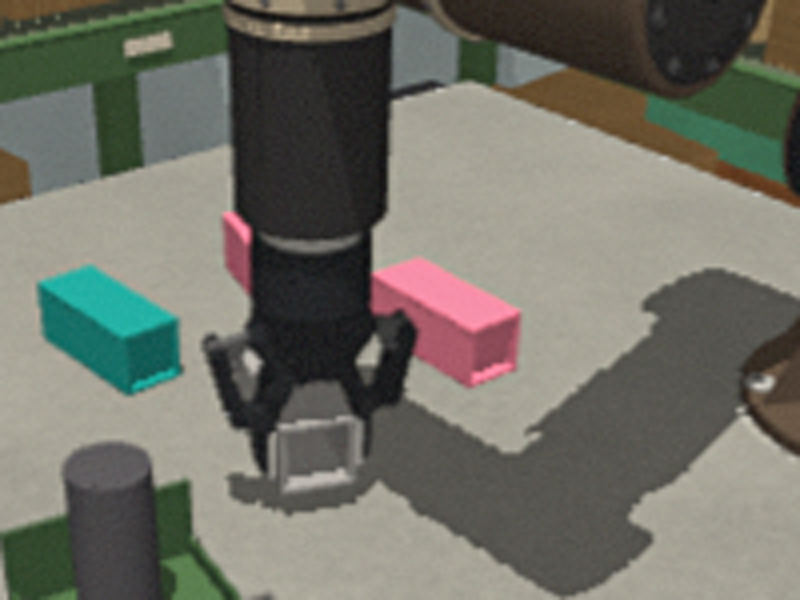

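Run:
```python
from h import *
im=viewer.snapshot('wrist'); cv2.imwrite('pics/w4.png',im)
print(status.sense()['ft_force'],status.sense()['wrist_torque'])
```

```text
[-0.66791897  0.04894755 -3.89808008] [ 0.21052236 -0.05691151  0.04929943]
```

View pics/w4.png

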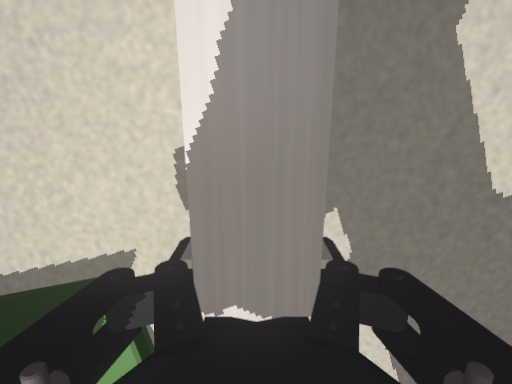

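```bash
python3 -m creep '[{"x":0,"y":0,"z":0.2,"turn":0,"grip":1},{"x":0,"y":0,"z":0.2,"turn":0,"grip":1},{"x":0,"y":0,"z":0.13,"turn":0,"grip":0.4},{"x":0,"y":0,"z":0,"turn":0,"grip":0.1},{"x":0,"y":0,"z":0,"turn":0,"grip":0}]' 20
python3 -m creep '[{"x":0,"y":0,"z":0,"turn":0,"grip":-0.04},{"x":0,"y":0,"z":0,"turn":0,"grip":-0.08},{"x":0,"y":0,"z":0,"turn":0,"grip":-0.1},{"x":0,"y":0,"z":0,"turn":0,"grip":-0.1},{"x":0,"y":0,"z":0,"turn":0,"grip":-0.1}]' 20
python3 -c "
from bench import status
s=status.sense();print(s['ft_force'],s['wrist_torque'],s['finger_gap'])"
```

```text
clock: 6.9
tcp_pos: [423.2, -169.3, 19.4]
eef_rot: [180.0, -0.0, -111.0]
ft_force: [-0.5, -0.0, -5.2]
finger_gap: 0.582
clock: 7.4
tcp_pos: [423.5, -169.3, 19.8]
eef_rot: [-180.0, 0.0, -111.0]
ft_force: [0.4, 0.7, -4.6]
finger_gap: 0.584
[ 0.35698439  0.65495191 -4.55129971] [ 0.21151996 -0.06831506 -0.00097065] 0.5842296915265467
```

```bash
python3 -m creep '[{"x":0,"y":0,"z":0,"turn":0,"grip":-0.11},{"x":0,"y":0,"z":0,"turn":0,"grip":-0.12},{"x":0,"y":0,"z":0,"turn":0,"grip":-0.13},{"x":0,"y":0,"z":0,"turn":0,"grip":-0.13},{"x":0,"y":0,"z":0,"turn":0,"grip":-0.13}]' 20
python3 -c "
from bench import status
s=status.sense();print(s['ft_force'],s['wrist_torque'],s['finger_gap'])"
```

```text
clock: 7.9
tcp_pos: [423.4, -169.3, 19.7]
eef_rot: [-180.0, -0.0, -111.0]
ft_force: [-0.1, 0.3, -5.8]
finger_gap: 0.583
[-0.06693472  0.30263682 -5.76436376] [ 0.21548582 -0.1090608   0.0267532 ] 0.5834940339327642
```

```bash
python3 -m creep '[{"x":0,"y":0,"z":0,"turn":0,"grip":-0.14},{"x":0,"y":0,"z":0,"turn":0,"grip":-0.14},{"x":0,"y":0,"z":0,"turn":0,"grip":-0.145},{"x":0,"y":0,"z":0,"turn":0,"grip":-0.15},{"x":0,"y":0,"z":0,"turn":0,"grip":-0.15}]' 20
python3 -c "
from bench import status
s=status.sense();print(s['ft_force'],s['wrist_torque'],s['finger_gap'])"
```

```text
clock: 8.4
tcp_pos: [423.4, -169.2, 19.7]
eef_rot: [-180.0, 0.0, -111.0]
ft_force: [-0.6, -0.0, -4.4]
finger_gap: 0.58
[-0.56916346 -0.03100995 -4.42398496] [ 0.22373951 -0.08123398  0.01065743] 0.5798569948639581
```

```bash
python3 -m creep '[{"x":0,"y":0,"z":0,"turn":0,"grip":-0.155},{"x":0,"y":0,"z":0,"turn":0,"grip":-0.155},{"x":0,"y":0,"z":0,"turn":0,"grip":-0.16},{"x":0,"y":0,"z":0,"turn":0,"grip":-0.16},{"x":0,"y":0,"z":0,"turn":0,"grip":-0.16}]' 20
python3 -c "
from bench import status
s=status.sense();print(s['ft_force'],s['wrist_torque'],s['finger_gap'])"
```

```text
clock: 8.9
tcp_pos: [423.4, -169.3, 19.7]
eef_rot: [-180.0, -0.0, -111.0]
ft_force: [-0.1, 0.3, -3.4]
finger_gap: 0.588
[-0.05670186  0.25864619 -3.38831714] [ 0.22851887 -0.08158604 -0.00791453] 0.5879047362559131
```

```bash
python3 -m creep '[{"x":0,"y":0,"z":0,"turn":0,"grip":-0.165},{"x":0,"y":0,"z":0,"turn":0,"grip":-0.165},{"x":0,"y":0,"z":0,"turn":0,"grip":-0.165},{"x":0,"y":0,"z":0,"turn":0,"grip":-0.17},{"x":0,"y":0,"z":0,"turn":0,"grip":-0.17}]' 20
python3 -c "
from bench import status
s=status.sense();print(s['ft_force'],s['wrist_torque'],s['finger_gap'])"
```

```text
clock: 9.4
tcp_pos: [423.4, -169.3, 19.8]
eef_rot: [-180.0, -0.0, -111.0]
ft_force: [0.4, 1.0, -3.2]
finger_gap: 0.585
[ 0.42863102  0.97727733 -3.21394707] [ 0.05176818  0.08685709 -0.02363566] 0.5845301409888818
```

```bash
python3 -m creep '[{"x":0,"y":0,"z":-0.1,"turn":0,"grip":-0.17},{"x":0,"y":0,"z":-0.1,"turn":0,"grip":-0.17},{"x":0,"y":0,"z":-0.1,"turn":0,"grip":-0.17},{"x":0,"y":0,"z":-0.1,"turn":0,"grip":-0.17},{"x":0,"y":0,"z":0,"turn":0,"grip":-0.17}]' 20
python3 - <<'E'
from h import *
im=viewer.snapshot('wrist'); cv2.imwrite('pics/w5.png',im)
s=status.sense();print(s['ft_force'],s['wrist_torque'],s['finger_gap'])
E
```

```text
clock: 9.9
tcp_pos: [423.6, -169.2, 32.2]
eef_rot: [-180.0, 0.0, -111.0]
ft_force: [-0.1, 1.0, -2.0]
finger_gap: 0.587
[ 0.16310606  0.70194388 -2.577338  ] [ 0.41347282  0.19492896 -0.09466902] 0.5846111637477343
```

View pics/w5.png

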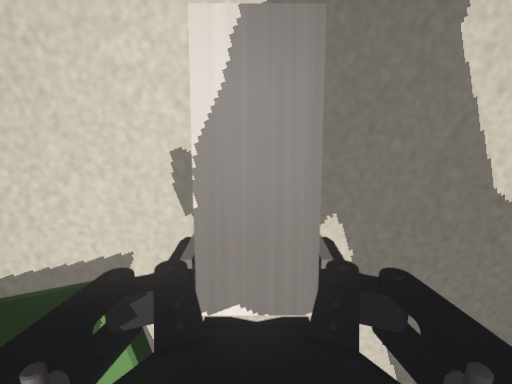

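```bash
python3 -m creep '[{"x":0,"y":0,"z":-0.12,"turn":0,"grip":-0.17},{"x":0,"y":0,"z":-0.12,"turn":0,"grip":-0.17},{"x":0,"y":0,"z":-0.12,"turn":0,"grip":-0.17},{"x":0,"y":0,"z":-0.12,"turn":0,"grip":-0.17},{"x":0,"y":0,"z":0,"turn":0,"grip":-0.17}]' 20
python3 -m creep '[{"x":0,"y":0,"z":-0.12,"turn":0,"grip":-0.17},{"x":0,"y":0,"z":-0.12,"turn":0,"grip":-0.17},{"x":0,"y":0,"z":-0.12,"turn":0,"grip":-0.17},{"x":0,"y":0,"z":-0.12,"turn":0,"grip":-0.17},{"x":0,"y":0,"z":0,"turn":0,"grip":-0.17}]' 20
python3 - <<'E'
from h import *
im=viewer.snapshot('wrist'); cv2.imwrite('pics/w6.png',im)
s=status.sense();print(s['ft_force'],s['wrist_torque'],s['finger_gap'])
im=viewer.snapshot('scene'); crop(im,170,80,370,230,4,'pics/s6.png')
E
```

```text
clock: 10.45
tcp_pos: [423.7, -169.2, 46.7]
eef_rot: [-180.0, 0.0, -111.0]
ft_force: [0.0, 1.7, -2.3]
finger_gap: 0.586
clock: 10.95
tcp_pos: [423.7, -169.2, 61.1]
eef_rot: [-180.0, 0.0, -111.0]
ft_force: [-0.5, 1.0, -0.5]
finger_gap: 0.58
[0.26263934 1.0495476  0.19345864] [ 0.79461581  0.15804257 -0.11556124] 0.5858159656197933
```

View pics/w6.png

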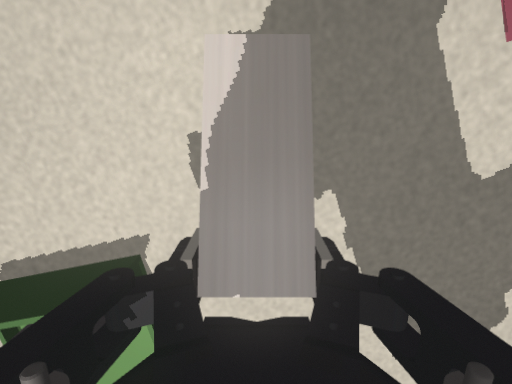

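View pics/s6.png

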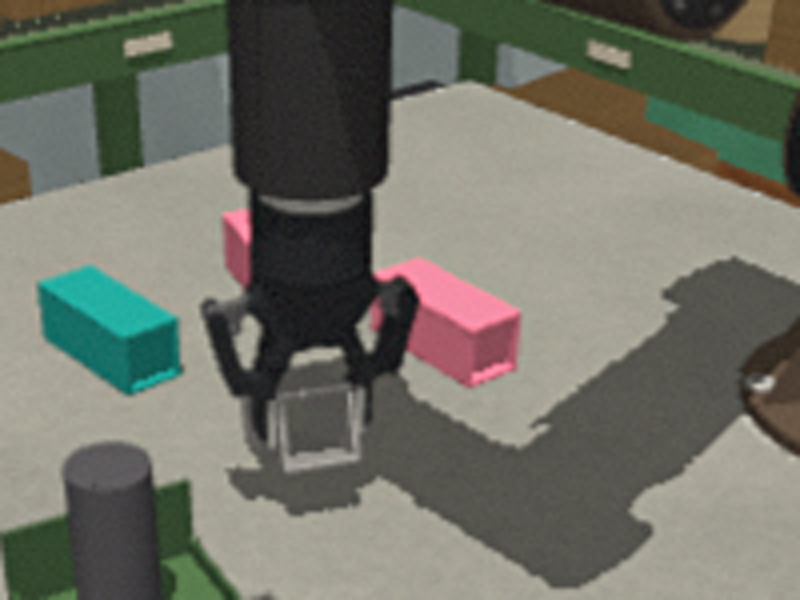

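```bash
cat > tilt.py <<'E'
from h import *
# tube top-face edges seen by the wrist: near (xl,xr,y), far (xl,xr,y) -> points in tool frame (rel. grasp point)
def tilt(near,far):
    c=viewer.get_calibration('wrist');s=status.sense();R=np.array(c['R']);t=np.array(c['t'])
    a=np.radians(s['eef_rot'][2]);T=np.array([[np.cos(a),np.sin(a),0],[np.sin(a),-np.cos(a),0],[0,0,-1]]) # rows tool x,y,z
    out=[]
    for xl,xr,y in(near,far):
        d=c['fx']*50/(xr-xl); pc=np.array([((xl+xr)/2-c['cx'])*d/c['fx'],(y-c['cy'])*d/c['fy'],d])
        w=R.T@(pc-t); out.append(w); print('world',w.round(1),'tool rel TCP',(T@(w-s['tcp_pos'])).round(1))
    v=T@(out[1]-out[0]); print('len',np.linalg.norm(v),'tilt',np.degrees(np.arctan2(v[2],v[0])))
E
python3 - <<'E'
from tilt import *
tilt((198,316,297),(203.5,311,34))
E
```

```text
world [ 426.1 -163.2   91.1] tool rel TCP [ -6.3  -0.  -30.3]
world [ 386.4 -266.4   48.3] tool rel TCP [104.3   0.   12.5]
len 118.54674598245091 tilt 21.1217729594051
```

```bash
python3 -m creep '[{"x":0,"y":0,"z":-0.12,"turn":0,"grip":-0.165},{"x":0,"y":0,"z":-0.12,"turn":0,"grip":-0.165},{"x":0,"y":0,"z":-0.12,"turn":0,"grip":-0.165},{"x":0,"y":0,"z":-0.12,"turn":0,"grip":-0.165},{"x":0,"y":0,"z":0,"turn":0,"grip":-0.165}]' 20
python3 - <<'E'
from h import *
im=viewer.snapshot('wrist'); cv2.imwrite('pics/w7.png',im)
s=status.sense();print(s['ft_force'],s['wrist_torque'],s['finger_gap'])
E
```

```text
clock: 11.55
tcp_pos: [423.7, -169.3, 75.5]
eef_rot: [-180.0, 0.0, -111.0]
ft_force: [0.1, 0.9, -0.3]
finger_gap: 0.581
[-0.87384273  2.30016137  1.02996728] [ 0.75348184  0.40826657 -0.11024243] 0.5817636625591927
```

View pics/w7.png

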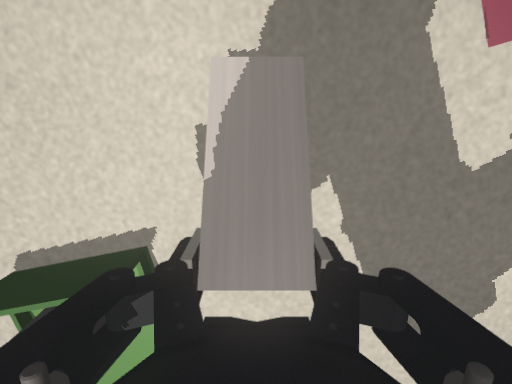

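Run:
```python
from tilt import *
tilt((198,316.5,290),(211,303,57))
```

```text
world [ 424.8 -166.2  105.3] tool rel TCP [ -3.2   0.1 -29.9]
world [ 388.5 -261.    42. ] tool rel TCP [98.3 -0.  33.4]
len 119.60829816802362 tilt 31.94440217228043
```

```bash
python3 -m creep '[{"x":0,"y":0,"z":-0.12,"turn":0,"grip":-0.165},{"x":0,"y":0,"z":-0.12,"turn":0,"grip":-0.165},{"x":0,"y":0,"z":-0.12,"turn":0,"grip":-0.165},{"x":0,"y":0,"z":-0.12,"turn":0,"grip":-0.165},{"x":0,"y":0,"z":0,"turn":0,"grip":-0.165}]' 20
python3 - <<'E'
from h import *
im=viewer.snapshot('wrist'); cv2.imwrite('pics/w8.png',im)
s=status.sense();print(s['ft_force'],s['wrist_torque'],s['finger_gap'])
E
```

```text
clock: 12.1
tcp_pos: [423.7, -169.2, 89.9]
eef_rot: [-180.0, 0.0, -111.0]
ft_force: [-0.6, 1.8, 0.1]
finger_gap: 0.587
[-1.36667531  3.31766247  0.93987174] [ 0.71735398  0.45187049 -0.11794363] 0.5848197885017029
```

View pics/w8.png

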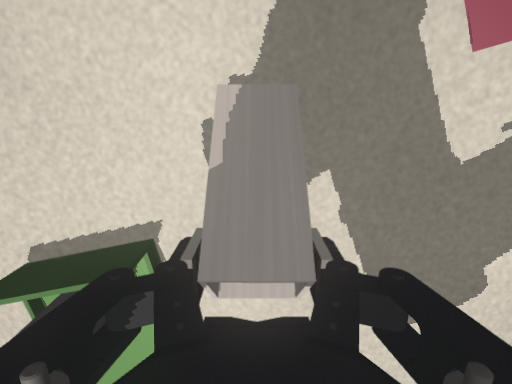

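Run:
```python
from tilt import *
tilt((198,316,282),(217,298,85))
```

```text
world [ 423.8 -169.   118.4] tool rel TCP [ -0.2  -0.  -28.6]
world [ 392.6 -249.2   38.6] tool rel TCP [85.8  0.4 51.2]
len 117.27907695989862 tilt 42.836785172183106
```

```bash
python3 -m creep '[{"x":0.19,"y":0,"z":-0.11,"turn":0,"grip":-0.165},{"x":0.19,"y":0,"z":-0.09,"turn":0,"grip":-0.165},{"x":0.19,"y":0,"z":-0.07,"turn":0,"grip":-0.165},{"x":0.19,"y":0,"z":-0.06,"turn":0,"grip":-0.165},{"x":0.19,"y":0,"z":-0.05,"turn":0,"grip":-0.165}]' 20
python3 - <<'E'
from h import *
im=viewer.snapshot('wrist'); cv2.imwrite('pics/w9.png',im)
s=status.sense();print(s['ft_force'],s['wrist_torque'],s['finger_gap'])
E
```

```text
clock: 12.65
tcp_pos: [413.1, -196.4, 100.9]
eef_rot: [-180.0, 0.0, -111.0]
ft_force: [0.5, 0.6, -2.6]
finger_gap: 0.581
[ 0.34358946 -1.52447019 -2.66506749] [-0.39630733 -0.23877902  0.01509596] 0.5879510972306046
```

View pics/w9.png

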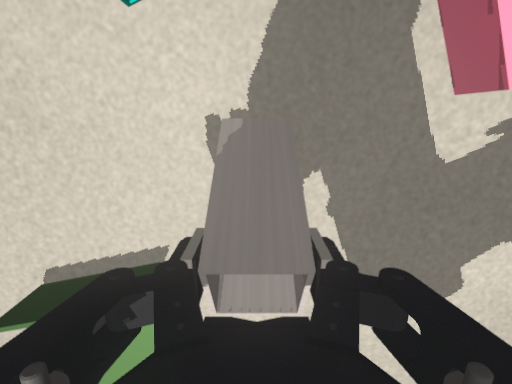

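Run:
```python
from tilt import *
tilt((200,314,274),(219,297,119))
```

```text
world [ 412.6 -197.6  125. ] tool rel TCP [  0.8  -0.  -24. ]
world [ 388.6 -257.7   48.7] tool rel TCP [65.5  0.7 52.4]
len 100.0974208058223 tilt 49.706566767668804
```

```bash
cat >> tilt.py <<'E'
def tilt2(near,far):
    c=viewer.get_calibration('wrist');s=status.sense();R=np.array(c['R']);t=np.array(c['t'])
    a=np.radians(s['eef_rot'][2]);T=np.array([[np.cos(a),np.sin(a),0],[np.sin(a),-np.cos(a),0],[0,0,-1]])
    C=-R.T@t; r=lambda x,y:T@R.T@np.array([(x-c['cx'])/c['fx'],(y-c['cy'])/c['fy'],1])
    C=T@(C-s['tcp_pos'])
    n=C+r((near[0]+near[1])/2,near[2])*c['fx']*50/(near[1]-near[0])
    q=r((far[0]+far[1])/2,far[2]); from numpy.polynomial import polynomial as P
    e=C-n; k=np.roots([q@q,2*e@q,e@e-120**2]); 
    for kk in k:
        if np.isreal(kk) and kk.real>0:
            f=C+q*kk.real;v=f-n;th=np.degrees(np.arctan2(v[2],v[0]))
            cr=f+50*np.array([-np.sin(np.radians(th)),0,np.cos(np.radians(th))])
            print('near',n.round(1),'far',f.round(1),'tilt',round(th,1),'contact corner rel TCP',cr.round(1),'z',round(s['tcp_pos'][2]-cr[2],1), 'far width px', c['fx']*50/kk.real)
E
python3 - <<'E'
from tilt import *
tilt2((200,314,274),(219,297,119))
E
```

```text
near [  0.8  -0.  -24. ] far [65.2  0.9 77.3] tilt 57.5 contact corner rel TCP [ 23.    0.9 104.1] z -3.1 far width px 68.70859895365066
near [  0.8  -0.  -24. ] far [  67.9   -0.4 -123.5] tilt -56.0 contact corner rel TCP [109.3  -0.4 -95.6] z 196.6 far width px 1728.1133892331418
```

```bash
python3 -m creep '[{"x":0.16,"y":0,"z":-0.05,"turn":0,"grip":-0.165},{"x":0.16,"y":0,"z":-0.03,"turn":0,"grip":-0.165},{"x":0.16,"y":0,"z":-0.02,"turn":0,"grip":-0.165},{"x":0.16,"y":0,"z":-0.01,"turn":0,"grip":-0.165},{"x":0.16,"y":0,"z":0,"turn":0,"grip":-0.165}]' 20
python3 - <<'E'
from h import *
im=viewer.snapshot('wrist'); cv2.imwrite('pics/w10.png',im)
s=status.sense();print(s['ft_force'],s['wrist_torque'],s['finger_gap'])
im=viewer.snapshot('scene'); crop(im,170,80,370,230,4,'pics/s10.png')
E
```

```text
clock: 13.2
tcp_pos: [404.3, -218.6, 103.9]
eef_rot: [180.0, -0.0, -111.0]
ft_force: [0.4, -0.2, -4.8]
finger_gap: 0.582
[-0.22695436 -0.49859807 -5.2593673 ] [ 0.15885408 -0.15445225  0.04163333] 0.5809543196385325
```

View pics/w10.png

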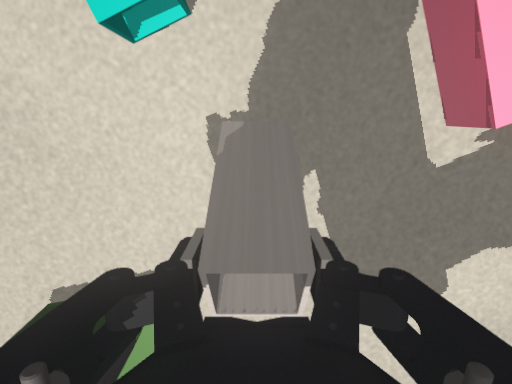

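View pics/s10.png

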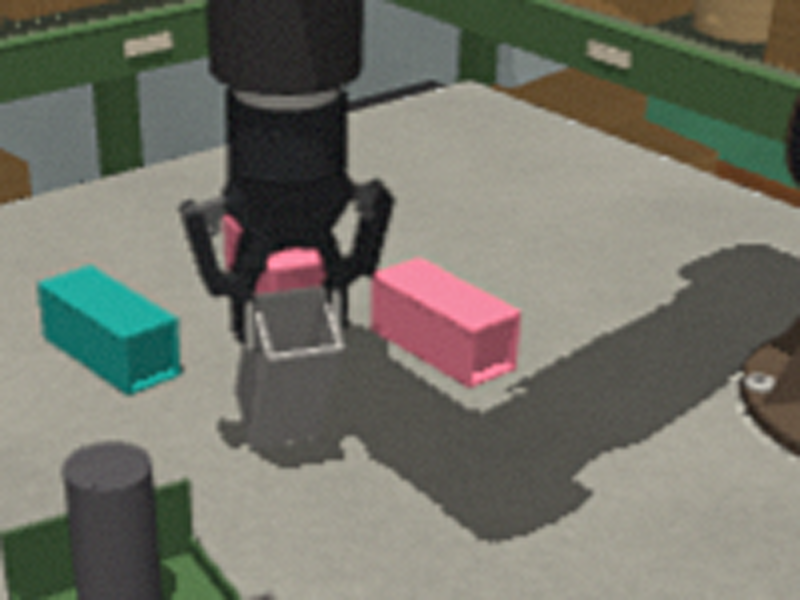

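```bash
python3 -m creep '[{"x":0,"y":0,"z":0.08,"turn":0,"grip":-0.168},{"x":0.15,"y":0,"z":-0.02,"turn":0,"grip":-0.168},{"x":0.15,"y":0,"z":-0.02,"turn":0,"grip":-0.168},{"x":0.15,"y":0,"z":-0.01,"turn":0,"grip":-0.168},{"x":0.15,"y":0,"z":0,"turn":0,"grip":-0.168}]' 20
python3 - <<'E'
from h import *
im=viewer.snapshot('wrist'); cv2.imwrite('pics/w11.png',im)
s=status.sense();print(s['ft_force'],s['wrist_torque'],s['finger_gap'])
E
```

```text
clock: 13.8
tcp_pos: [398.2, -235.5, 103.5]
eef_rot: [-180.0, -0.0, -111.0]
ft_force: [0.2, 0.7, 1.4]
finger_gap: 0.585
[-0.1955301  -1.05280899  1.0892265 ] [0.10312651 0.20927225 0.04222793] 0.5824962430726517
```

View pics/w11.png

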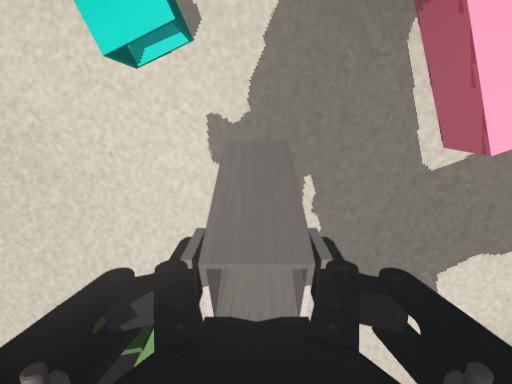

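Run:
```python
from tilt import *
tilt2((200.5,313.5,267),(222,290,142))
```

```text
near [  3.2   0.  -22.2] far [47.5 -0.5 89.3] tilt 68.3 contact corner rel TCP [  1.1  -0.5 107.8] z -4.3 far width px 63.57808235495969
near [  3.2   0.  -22.2] far [  67.2   -0.4 -123.7] tilt -57.7 contact corner rel TCP [109.5  -0.4 -97. ] z 200.5 far width px 1731.3529767738019
```

```bash
python3 -m creep '[{"x":0.12,"y":0,"z":0.05,"turn":0,"grip":-0.168},{"x":0.17,"y":0,"z":0,"turn":0,"grip":-0.168},{"x":0.17,"y":0,"z":0.02,"turn":0,"grip":-0.168},{"x":0.17,"y":0,"z":0.03,"turn":0,"grip":-0.168},{"x":0.17,"y":0,"z":0.04,"turn":0,"grip":-0.168}]' 20
python3 - <<'E'
from h import *
im=viewer.snapshot('wrist'); cv2.imwrite('pics/w12.png',im)
s=status.sense();print(s['ft_force'],s['wrist_torque'],s['finger_gap'])
im=viewer.snapshot('scene'); crop(im,170,80,370,230,4,'pics/s12.png')
E
```

```text
clock: 14.35
tcp_pos: [389.6, -258.1, 99.2]
eef_rot: [-180.0, -0.0, -111.0]
ft_force: [-0.8, -0.9, 3.8]
finger_gap: 0.585
[-1.13836638 -1.44143866  5.23769135] [-0.53279016  0.63535619 -0.01476275] 0.5822444032958485
```

View pics/w12.png

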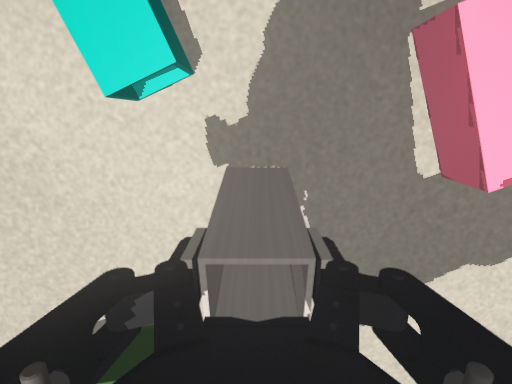

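View pics/s12.png

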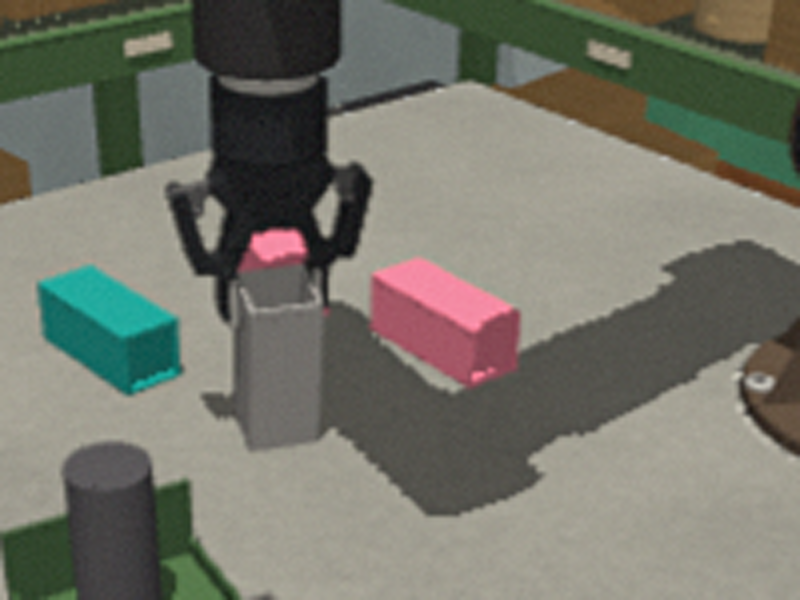

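Run:
```python
from tilt import *
tilt2((200,314,261),(228,288,167))
```

```text
near [  6.3  -0.  -22.5] far [26.5  1.1 95.8] tilt 80.3 contact corner rel TCP [-22.8   1.1 104.3] z -5.1 far width px 60.28449296725148
near [  6.3  -0.  -22.5] far [  66.9   -0.4 -126. ] tilt -59.7 contact corner rel TCP [ 110.    -0.4 -100.8] z 199.9 far width px 2370.6775316384205
```

Run:
```python
from tilt import *
c=viewer.get_calibration('scene')
f=lambda p:np.array(p)/4+[170,80]-0.4
b=ray(c,[f((251,447)),f((320,437))],0); print(b)
up=b+[0,0,120]; print('vertical would give',(proj(c,up)-[170,80]+.4)*4, 'seen about (238,312),(322,305)')
```

```text
[[ 417.18741459 -252.16246896    0.        ]
 [ 370.06880044 -232.71673422    0.        ]]
vertical would give [[245.98346493 295.9411339 ]
 [319.56484089 287.14029191]] seen about (238,312),(322,305)
```

Run:
```python
import cv2
a=cv2.imread('pics/s12.png'); cv2.imwrite('pics/s12c.png',cv2.resize(a[230:480,190:370],None,fx=2.4,fy=2.4,interpolation=cv2.INTER_CUBIC))
```

```text
(no output)
```

View pics/s12c.png

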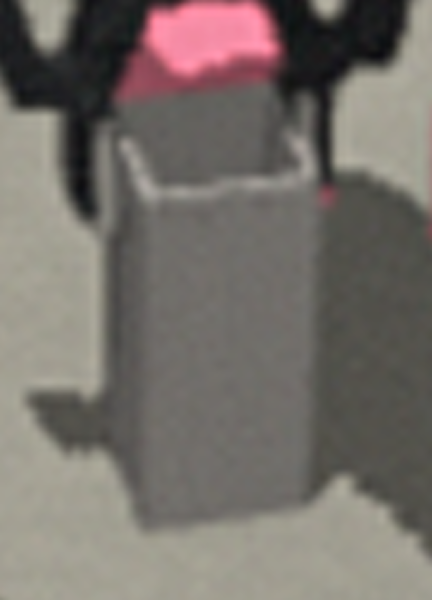

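```bash
python3 -m creep '[{"x":0.12,"y":0,"z":0.02,"turn":0,"grip":-0.168},{"x":0.12,"y":0,"z":0.02,"turn":0,"grip":-0.168},{"x":0.12,"y":0,"z":0.02,"turn":0,"grip":-0.168},{"x":0.12,"y":0,"z":0.01,"turn":0,"grip":-0.168},{"x":0,"y":0,"z":0,"turn":0,"grip":-0.168}]' 20
python3 - <<'E'
from h import *
im=viewer.snapshot('wrist'); cv2.imwrite('pics/w13.png',im)
s=status.sense();print(s['ft_force'],s['wrist_torque'],s['finger_gap'])
im=viewer.snapshot('scene'); cv2.imwrite('pics/s13f.png',im);crop(im,210,120,270,200,8,'pics/s13.png')
E
```

```text
clock: 14.95
tcp_pos: [383.7, -271.1, 96.3]
eef_rot: [179.9, 0.0, -111.1]
ft_force: [0.2, -0.4, -4.3]
finger_gap: 0.585
[ 0.30173517  0.13687426 -4.92162445] [-0.04568932 -0.020974    0.05812757] 0.5848589139867033
```

View pics/w13.png

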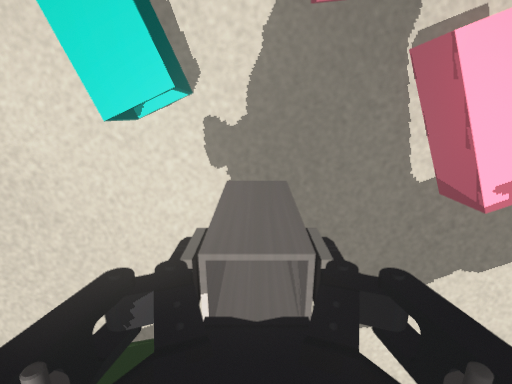

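View pics/s13.png

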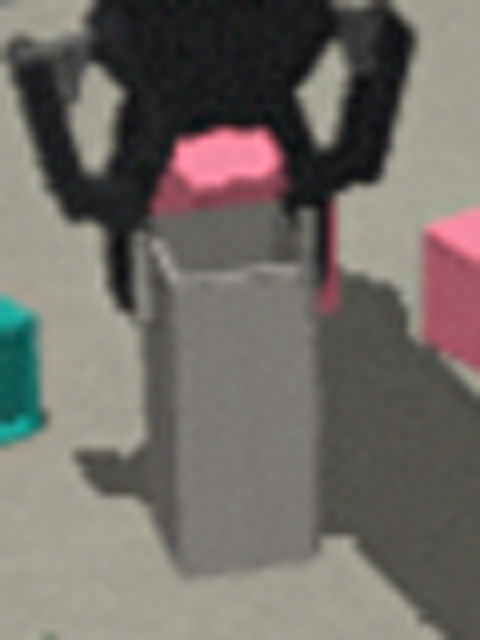

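Run:
```python
from tilt import *
tilt2((200,313.5,257),(227.5,288,181))
c=viewer.get_calibration('scene')
f=lambda p:np.array(p)/8+[210,120]-0.4
b=ray(c,[f((185,575)),f((317,556))],0); print(b)
up=b+[0,0,120]; print('vertical would give',(proj(c,up)-[210,120]+.4)*8, 'seen about (180,280),(316,268)')
```

```text
near [  7.7  -0.2 -21.5] far [13.9  1.1 98.3] tilt 87.0 contact corner rel TCP [-36.    1.1 100.9] z -4.6 far width px 58.816498360974855
near [  7.7  -0.2 -21.5] far [  66.6   -0.6 -126.1] tilt -60.6 contact corner rel TCP [ 110.2   -0.6 -101.5] z 197.8 far width px 2352.794901261561
[[ 416.72378072 -250.96821983    0.        ]
 [ 371.74810834 -232.30354807    0.        ]]
vertical would give [[175.1611992  272.78662539]
 [315.93207877 256.06543716]] seen about (180,280),(316,268)
```

```bash
python3 -m creep '[{"x":0,"y":0,"z":0.03,"turn":0,"grip":-0.168},{"x":0,"y":0,"z":0.03,"turn":0,"grip":-0.168},{"x":0,"y":0,"z":0,"turn":0,"grip":-0.168},{"x":0,"y":0,"z":0,"turn":0,"grip":-0.168},{"x":0,"y":0,"z":0,"turn":0,"grip":-0.168}]' 20
```

```text
clock: 15.55
tcp_pos: [383.9, -271.3, 95.8]
eef_rot: [180.0, -0.1, -111.0]
ft_force: [-4.8, -0.8, 7.8]
finger_gap: 0.583
```

```bash
python3 -m creep '[{"x":0,"y":0,"z":0,"turn":0,"grip":-0.17},{"x":0,"y":0,"z":0,"turn":0,"grip":-0.175},{"x":0,"y":0,"z":0,"turn":0,"grip":-0.18},{"x":0,"y":0,"z":0,"turn":0,"grip":-0.19},{"x":0,"y":0,"z":0,"turn":0,"grip":-0.2}]' 20
python3 -m creep '[{"x":0,"y":0,"z":0,"turn":0,"grip":-0.25},{"x":0,"y":0,"z":0,"turn":0,"grip":-0.3},{"x":0,"y":0,"z":0,"turn":0,"grip":-0.4},{"x":0,"y":0,"z":0,"turn":0,"grip":-0.5},{"x":0,"y":0,"z":0,"turn":0,"grip":-0.5}]' 20
python3 - <<'E'
from h import *
im=viewer.snapshot('wrist'); cv2.imwrite('pics/w14.png',im)
s=status.sense();print(s['ft_force'],s['wrist_torque'],s['finger_gap'])
im=viewer.snapshot('scene'); cv2.imwrite('pics/s14f.png',im);crop(im,200,110,280,200,7,'pics/s14.png')
E
```

```text
clock: 16.05
tcp_pos: [384.3, -270.8, 94.9]
eef_rot: [180.0, 0.0, -111.0]
ft_force: [-1.2, 0.1, 1.0]
finger_gap: 0.602
clock: 16.55
tcp_pos: [384.4, -270.9, 95.0]
eef_rot: [-180.0, 0.0, -111.0]
ft_force: [-0.8, -0.2, 0.0]
finger_gap: 0.752
[-0.10729959  0.14806242  0.65076546] [ 0.05991302 -0.02132412  0.04098451] 0.750397213532487
```

View pics/w14.png

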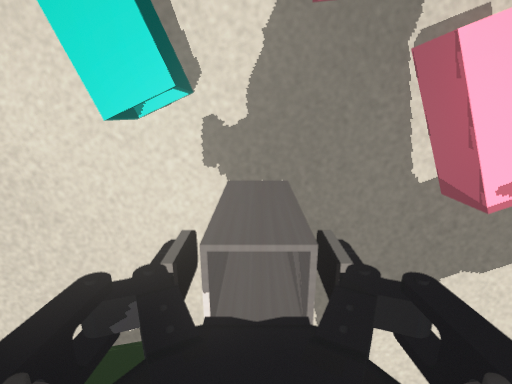

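View pics/s14.png

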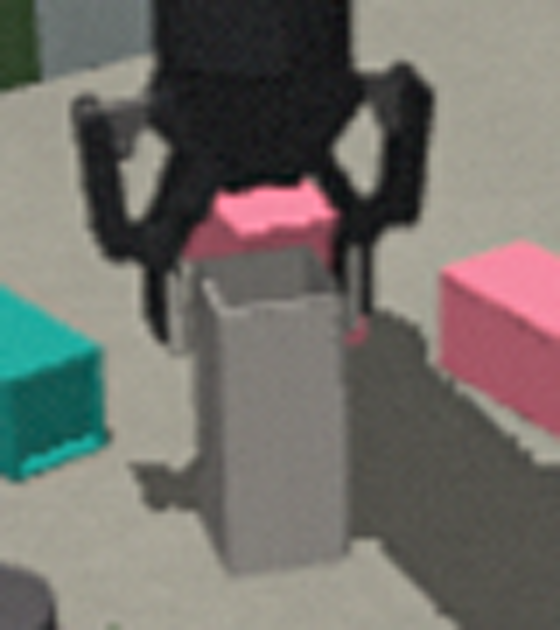

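```bash
python3 -m creep '[{"x":0,"y":0,"z":0,"turn":0,"grip":-0.6},{"x":0,"y":0,"z":0,"turn":0,"grip":-0.8},{"x":0,"y":0,"z":0,"turn":0,"grip":-0.8},{"x":0,"y":0,"z":0,"turn":0,"grip":-0.8},{"x":0,"y":0,"z":0,"turn":0,"grip":-0.8}]' 20
python3 - <<'E'
from h import *
c=viewer.get_calibration('wrist');s=status.sense()
im=viewer.snapshot('wrist'); cv2.imwrite('pics/w15.png',im);crop(im,180,160,340,330,4.5,'pics/w15c.png')
print(s['tcp_pos'])
import pickle; pickle.dump((c,s),open('w15.pkl','wb'))
E
```

```text
clock: 17.15
tcp_pos: [384.3, -270.9, 95.0]
eef_rot: [180.0, -0.0, -111.0]
ft_force: [-0.0, -0.2, -0.6]
finger_gap: 0.904
[ 384.30696039 -270.90241575   95.00615084]
```

View pics/w15c.png

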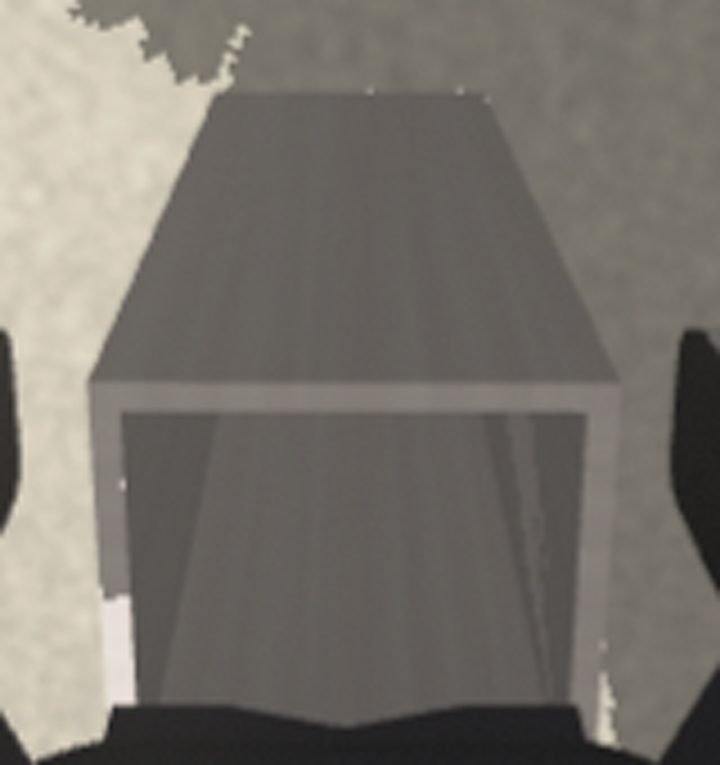

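Run:
```python
from h import *
import pickle; c,s=pickle.load(open('w15.pkl','rb'))
f=lambda p:np.array(p)/4.5+[180,160]-0.4
t=ray(c,[f((90,382)),f((619,382))],120); b=ray(c,[f((217,93)),f((487,93))],0)
print(t.round(1),b.round(1),np.linalg.norm(t[0]-t[1]),np.linalg.norm(b[0]-b[1]))
a=np.radians(s['eef_rot'][2]);ux=np.array([np.cos(a),np.sin(a)]);uy=np.array([np.sin(a),-np.cos(a)])
for q in (t,b):
    m=q.mean(0)[:2]-25*ux; print('centre',m,'rel TCP tool',(m-s['tcp_pos'][:2])@ux,(m-s['tcp_pos'][:2])@uy)
d=(t[1]-t[0])[:2];print('edge angle rel tool y',np.degrees(np.arctan2(d@ux,d@uy)))
```

```text
[[ 401.4 -294.   120. ]
 [ 355.1 -276.2  120. ]] [[ 401.3 -293.8    0. ]
 [ 354.4 -275.8    0. ]] 49.522915650402446 50.2393669535908
centre [ 387.24042546 -261.78561856] rel TCP tool -9.562217747315685 0.5340412571575857
centre [ 386.8103137  -261.50716803] rel TCP tool -9.667747136942637 1.0354336918664009
edge angle rel tool y 0.04000496610755903
```

```bash
python3 -m creep '[{"x":-0.1,"y":0.02,"z":-0.02,"turn":0,"grip":-0.8},{"x":-0.12,"y":0,"z":-0.02,"turn":0,"grip":-0.8},{"x":-0.1,"y":0,"z":-0.02,"turn":0,"grip":-0.8},{"x":0,"y":0,"z":0,"turn":0,"grip":-0.8},{"x":0,"y":0,"z":0,"turn":0,"grip":-0.5}]' 20
python3 plan.py 387 -261.7 97 -111 1
python3 - <<'E'
from h import *
im=cv2.imread('pics/w1.png'); crop(im,70,90,270,330,2.5,'pics/w1d.png')
E
```

```text
clock: 17.7
tcp_pos: [387.3, -261.6, 96.9]
eef_rot: [-180.0, 0.0, -111.0]
ft_force: [-0.6, 0.5, 0.3]
finger_gap: 0.757
from [ 387.3 -261.6   96.9] [-180.    0. -111.] gap 0.757 t 17.7 F [-0.6  0.5  0.3]
{'x': np.float64(0.01), 'y': np.float64(0.01), 'z': np.float64(-0.0), 'turn': np.float64(-0.0)}
```

View pics/w1d.png

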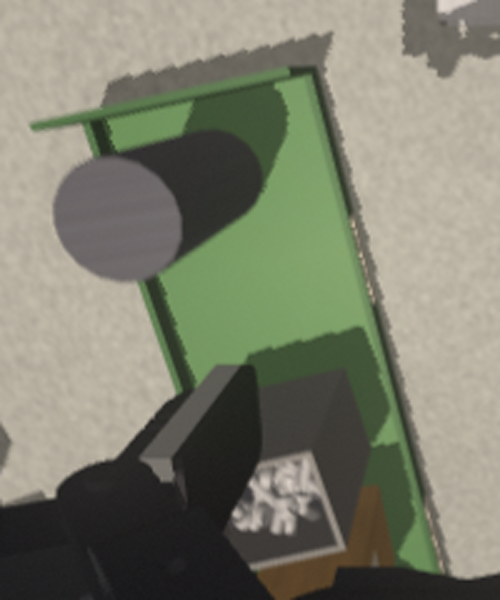

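Run:
```python
from h import *
import pickle
c=pickle.load(open('w1.pkl','rb')); f=lambda p:np.array(p)/2.5+[70,90]-0.4
print('bar',ray(c,[f((117,218))],116), 'bin -y-x corner, +y-x corner',ray(c,[f((313,450)),f((346,547))],96))
print('bar foot right?', ray(c,[f((345,372))],6))
print('end wall top', ray(c,[f((30,126)),f((290,68))],60),'lip',ray(c,[f((318,70)),f((440,560))],18))
```

```text
bar [[ 591.36506836 -137.67740684  116.        ]] bin -y-x corner, +y-x corner [[571.29730625 -10.98864246  96.        ]
 [577.95321615  41.53765454  96.        ]]
bar foot right? [[573.36170884  -7.89282572   6.        ]]
end wall top [[ 638.97353463 -187.69895082   60.        ]
 [ 519.68370086 -168.91832156   60.        ]] lip [[ 516.80736624 -166.5273561    18.        ]
 [ 565.03501173  122.15974338   18.        ]]
```

```bash
python3 -m creep '[{"x":0,"y":0,"z":0,"turn":0,"grip":-0.3},{"x":0,"y":0,"z":0,"turn":0,"grip":-0.2},{"x":0,"y":0,"z":0,"turn":0,"grip":0},{"x":0,"y":0,"z":0,"turn":0,"grip":0.5},{"x":0,"y":0,"z":0,"turn":0,"grip":1}]' 50
python3 -m creep '[{"x":0,"y":0,"z":0,"turn":0,"grip":1},{"x":0,"y":0,"z":0,"turn":0,"grip":1},{"x":0,"y":0,"z":-0.1,"turn":0,"grip":1},{"x":0,"y":0,"z":-0.3,"turn":0,"grip":1},{"x":0,"y":0,"z":-0.3,"turn":0,"grip":1}]' 50
python3 -m creep '[{"x":0,"y":0,"z":-0.6,"turn":0,"grip":1},{"x":0,"y":0,"z":-0.8,"turn":0,"grip":1},{"x":0,"y":0,"z":-0.8,"turn":0,"grip":1},{"x":0,"y":0,"z":-0.8,"turn":0,"grip":1},{"x":0,"y":0,"z":-0.4,"turn":0,"grip":1}]' 50
python3 plan.py 598 -63 235 -98.8 15
```

```text
clock: 18.2
tcp_pos: [387.2, -261.8, 96.9]
eef_rot: [-180.0, -0.0, -111.0]
ft_force: [-1.8, 0.4, 4.6]
finger_gap: 0.576
clock: 18.7
tcp_pos: [386.7, -261.6, 117.9]
eef_rot: [179.9, -0.0, -111.0]
ft_force: [-0.2, 0.9, -5.0]
finger_gap: 0.584
clock: 19.2
tcp_pos: [387.9, -262.0, 222.4]
eef_rot: [-179.8, 0.0, -111.0]
ft_force: [0.1, -1.3, -4.4]
finger_gap: 0.578
from [ 387.9 -262.   222.4] [-179.8    0.  -111. ] gap 0.578 t 19.2 F [ 0.1 -1.3 -4.4]
{'x': np.float64(-0.58), 'y': np.float64(-0.28), 'z': np.float64(-0.03), 'turn': np.float64(-0.16)}
{'x': np.float64(-0.58), 'y': np.float64(-0.29), 'z': np.float64(-0.03), 'turn': np.float64(-0.16)}
{'x': np.float64(-0.57), 'y': np.float64(-0.29), 'z': np.float64(-0.03), 'turn': np.float64(-0.16)}
{'x': np.float64(-0.57), 'y': np.float64(-0.3), 'z': np.float64(-0.03), 'turn': np.float64(-0.16)}
{'x': np.float64(-0.56), 'y': np.float64(-0.31), 'z': np.float64(-0.03), 'turn': np.float64(-0.16)}
{'x': np.float64(-0.56), 'y': np.float64(-0.32), 'z': np.float64(-0.03), 'turn': np.float64(-0.16)}
{'x': np.float64(-0.55), 'y': np.float64(-0.33), 'z': np.float64(-0.03), 'turn': np.float64(-0.16)}
{'x': np.float64(-0.55), 'y': np.float64(-0.33), 'z': np.float64(-0.03), 'turn': np.float64(-0.16)}
{'x': np.float64(-0.54), 'y': np.float64(-0.34), 'z': np.float64(-0.03), 'turn': np.float64(-0.16)}
{'x': np.float64(-0.54), 'y': np.float64(-0.35), 'z': np.float64(-0.03), 'turn': np.float64(-0.16)}
{'x': np.float64(-0.54), 'y': np.float64(-0.36), 'z': np.float64(-0.03), 'turn': np.float64(-0.16)}
{'x': np.float64(-0.53), 'y': np.float64(-0.36), 'z': np.float64(-0.03), 'turn': np.float64(-0.16)}
{'x': np.float64(-0.52), 'y': np.float64(-0.37), 'z': np.float64(-0.03), 'turn': np.float64(-0.16)}
{'x': np.float64(-0.52), 'y': np.float64(-0.38), 'z': np.float64(-0.03), 'turn': np.float64(-0.16)}
{'x': np.float64(-0.51), 'y': np.float64(-0.39), 'z': np.float64(-0.03), 'turn': np.float64(-0.16)}
```

```bash
python3 -m creep '[{"x":-0.4,"y":-0.2,"z":-0.2,"turn":-0.16,"grip":1},{"x":-0.58,"y":-0.29,"z":-0.2,"turn":-0.16,"grip":1},{"x":-0.57,"y":-0.29,"z":-0.2,"turn":-0.16,"grip":1},{"x":-0.57,"y":-0.3,"z":-0.1,"turn":-0.16,"grip":1},{"x":-0.56,"y":-0.31,"z":0,"turn":-0.16,"grip":1}]' 50
python3 -m creep '[{"x":-0.56,"y":-0.32,"z":0,"turn":-0.16,"grip":1},{"x":-0.55,"y":-0.33,"z":0,"turn":-0.16,"grip":1},{"x":-0.55,"y":-0.33,"z":0,"turn":-0.16,"grip":1},{"x":-0.54,"y":-0.34,"z":0,"turn":-0.16,"grip":1},{"x":-0.4,"y":-0.25,"z":0,"turn":-0.16,"grip":1}]' 50
python3 plan.py 598 -63 240 -98.8 6
```

```text
clock: 19.7
tcp_pos: [453.8, -198.5, 240.5]
eef_rot: [180.0, 0.0, -107.0]
ft_force: [-1.0, 0.3, -4.3]
finger_gap: 0.579
clock: 20.2
tcp_pos: [520.7, -135.9, 240.5]
eef_rot: [180.0, -0.0, -102.9]
ft_force: [0.2, -0.3, -5.9]
finger_gap: 0.577
from [ 520.7 -135.9  240.5] [ 180.    -0.  -102.9] gap 0.577 t 20.2 F [ 0.2 -0.3 -5.9]
{'x': np.float64(-0.49), 'y': np.float64(-0.33), 'z': np.float64(0.0), 'turn': np.float64(-0.14)}
{'x': np.float64(-0.49), 'y': np.float64(-0.33), 'z': np.float64(0.0), 'turn': np.float64(-0.14)}
{'x': np.float64(-0.48), 'y': np.float64(-0.34), 'z': np.float64(0.0), 'turn': np.float64(-0.14)}
{'x': np.float64(-0.48), 'y': np.float64(-0.35), 'z': np.float64(0.0), 'turn': np.float64(-0.14)}
{'x': np.float64(-0.47), 'y': np.float64(-0.35), 'z': np.float64(0.0), 'turn': np.float64(-0.14)}
{'x': np.float64(-0.47), 'y': np.float64(-0.36), 'z': np.float64(0.0), 'turn': np.float64(-0.14)}
```

```bash
python3 -m creep '[{"x":-0.49,"y":-0.33,"z":0,"turn":-0.14,"grip":1},{"x":-0.49,"y":-0.33,"z":0,"turn":-0.14,"grip":1},{"x":-0.48,"y":-0.34,"z":0,"turn":-0.14,"grip":1},{"x":-0.48,"y":-0.35,"z":0,"turn":-0.14,"grip":1},{"x":-0.47,"y":-0.35,"z":0,"turn":-0.14,"grip":1}]' 50
python3 plan.py 598 -63 240 -98.8 1
```

```text
clock: 20.7
tcp_pos: [585.1, -75.6, 240.8]
eef_rot: [180.0, -0.0, -99.5]
ft_force: [0.6, 0.0, -4.2]
finger_gap: 0.58
from [585.1 -75.6 240.8] [180.   -0.  -99.5] gap 0.58 t 20.7 F [ 0.6  0.  -4.2]
{'x': np.float64(-0.48), 'y': np.float64(-0.36), 'z': np.float64(0.03), 'turn': np.float64(-0.14)}
```

```bash
python3 -m creep '[{"x":-0.24,"y":-0.18,"z":0,"turn":-0.14,"grip":1},{"x":-0.16,"y":-0.12,"z":0,"turn":0,"grip":1},{"x":0,"y":0,"z":0,"turn":0,"grip":1},{"x":0,"y":0,"z":0,"turn":0,"grip":1},{"x":0,"y":0,"z":0,"turn":0,"grip":1}]' 50
python3 plan.py 598 -63 240 -98.8 1
python3 - <<'E'
from h import *
for n in ['wrist','top','scene']:
    im=viewer.snapshot(n); cv2.imwrite(f'pics/p_{n}.png',im)
crop(cv2.imread('pics/p_top.png'),140,60,320,190,4.4,'pics/p_topc.png')
crop(cv2.imread('pics/p_scene.png'),140,100,320,350,2.4,'pics/p_scenec.png')
E
```

```text
clock: 21.2
tcp_pos: [594.4, -66.6, 240.9]
eef_rot: [180.0, -0.0, -98.9]
ft_force: [-0.2, -0.6, -4.7]
finger_gap: 0.579
from [594.4 -66.6 240.9] [180.   -0.  -98.9] gap 0.579 t 21.2 F [-0.2 -0.6 -4.7]
{'x': np.float64(-0.14), 'y': np.float64(-0.1), 'z': np.float64(0.03), 'turn': np.float64(-0.01)}
```

View pics/p_wrist.png

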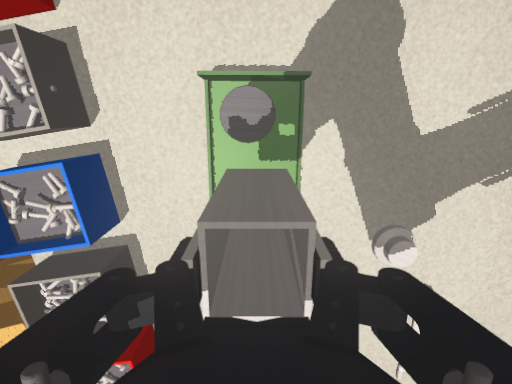

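View pics/p_scenec.png

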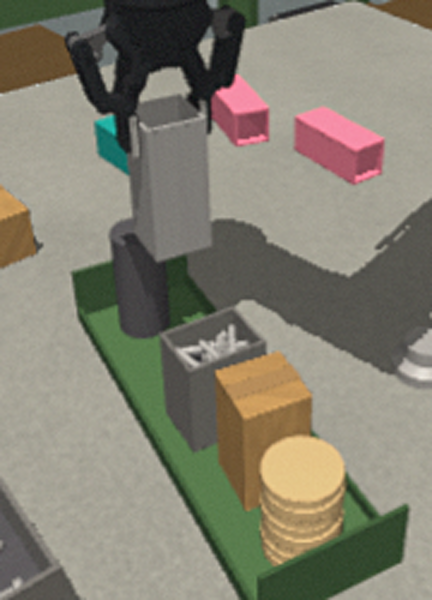

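Run:
```python
from h import *
c=viewer.get_calibration('wrist');s=status.sense()
bar=ray(c,[(247.5,114)],116)[0];print('bar',bar)
w=ray(c,[(198,74),(311,74)],60);print('endwall top',w, np.degrees(np.arctan2(*(w[1]-w[0])[:2][::-1])))
lf=ray(c,[(300,82),(302,150)],18);lb=ray(c,[(206,82),(212,185)],18);print('lips',lf,lb)
mid=w.mean(0)[:2]; th=np.radians(-8.8); ex=np.array([np.cos(th),np.sin(th)]);ey=np.array([-np.sin(th),np.cos(th)])
print('tray centre', mid+194*ey, 'free', mid+(194-74)*ey, 'bar+74',bar[:2]+74*ey)
im=cv2.imread('pics/p_wrist.png');crop(im,185,60,325,240,4,'pics/p_wc.png')
```

```text
bar [ 591.89386729 -135.89956074  116.        ]
endwall top [[ 638.19994349 -184.14453601   60.        ]
 [ 521.30704822 -166.03362218   60.        ]] 171.1928497614948
lips [[ 526.74119217 -163.48067286   18.        ]
 [ 533.30642416  -82.50847238   18.        ]] [[ 637.79908788 -180.69228597   18.        ]
 [ 655.41262368  -54.99748654   18.        ]]
tray centre [609.43274809  16.62722691] free [598.11179621 -56.50167332] bar+74 [603.21481918 -62.77066051]
```

View pics/p_wc.png

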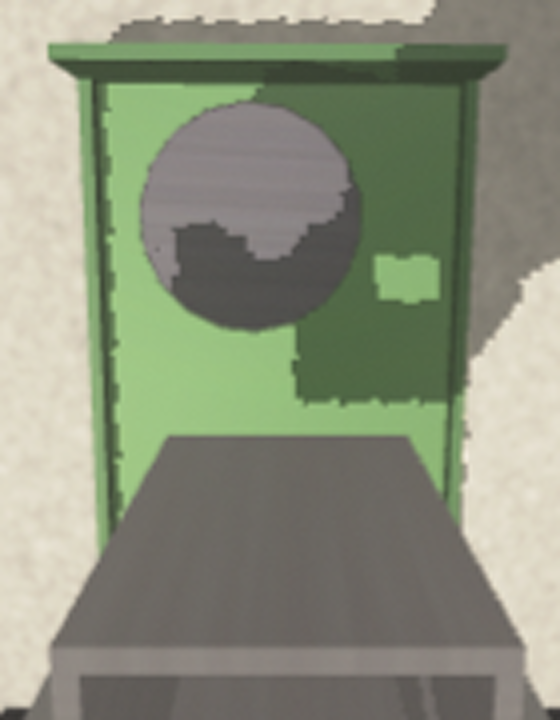

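View pics/p_topc.png

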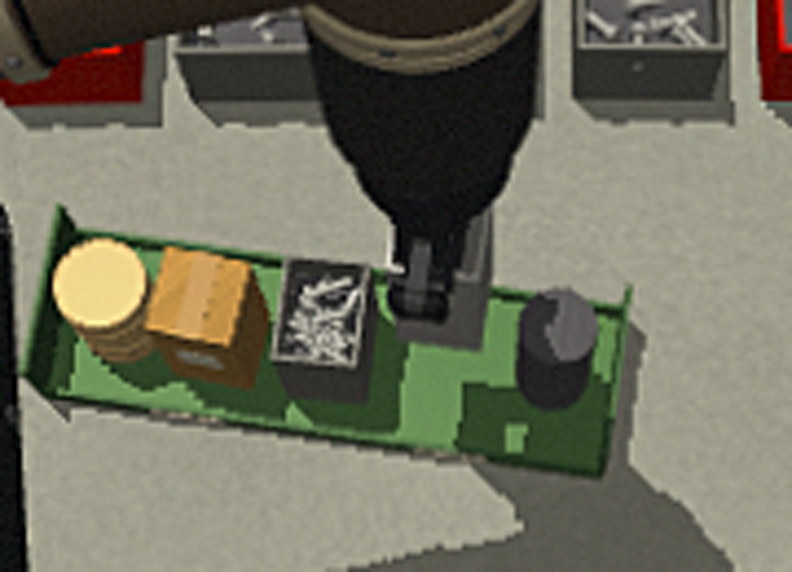

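```bash
python3 -m creep '[{"x":-0.14,"y":-0.13,"z":0.1,"turn":0,"grip":1},{"x":0,"y":0,"z":0.4,"turn":0,"grip":1},{"x":0,"y":0,"z":0.4,"turn":0,"grip":1},{"x":0,"y":0,"z":0.2,"turn":0,"grip":1},{"x":0,"y":0,"z":0,"turn":0,"grip":1}]' 50
python3 plan.py 599 -63 110 -98.8 1
```

```text
clock: 21.85
tcp_pos: [598.3, -62.7, 205.9]
eef_rot: [179.8, -0.1, -98.8]
ft_force: [-0.7, -0.1, -5.3]
finger_gap: 0.576
from [598.3 -62.7 205.9] [ 1.798e+02 -1.000e-01 -9.880e+01] gap 0.576 t 21.85 F [-0.7 -0.1 -5.3]
{'x': np.float64(0.01), 'y': np.float64(-0.02), 'z': np.float64(3.2), 'turn': np.float64(-0.01)}
```

```bash
python3 -m creep '[{"x":0,"y":-0.02,"z":0.4,"turn":0,"grip":1},{"x":0,"y":0,"z":0.5,"turn":0,"grip":1},{"x":0,"y":0,"z":0.5,"turn":0,"grip":1},{"x":0,"y":0,"z":0.3,"turn":0,"grip":1},{"x":0,"y":0,"z":0,"turn":0,"grip":1}]' 50
python3 - <<'E'
from h import *
im=viewer.snapshot('wrist'); cv2.imwrite('pics/q_wrist.png',im)
im=viewer.snapshot('scene'); crop(im,140,100,320,350,2.4,'pics/q_scenec.png')
E
python3 plan.py 599 -63 110 -98.8 1
```

```text
clock: 22.35
tcp_pos: [599.1, -62.8, 155.2]
eef_rot: [179.9, -0.0, -98.8]
ft_force: [-0.1, 0.3, -5.0]
finger_gap: 0.576
from [600.2 -62.8 157.1] [-180.    -0.   -98.8] gap 0.577 t 22.45 F [-0.3 -0.5 -5.1]
{'x': np.float64(0.01), 'y': np.float64(0.04), 'z': np.float64(1.57), 'turn': np.float64(-0.0)}
```

View pics/q_wrist.png

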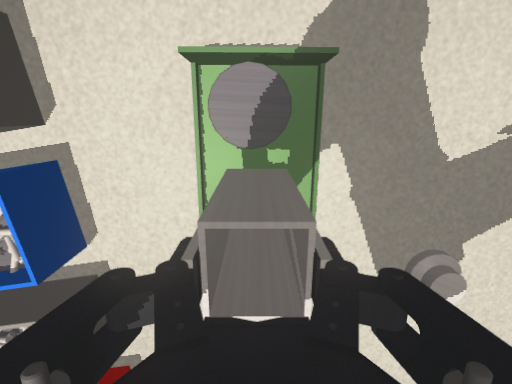

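View pics/q_scenec.png

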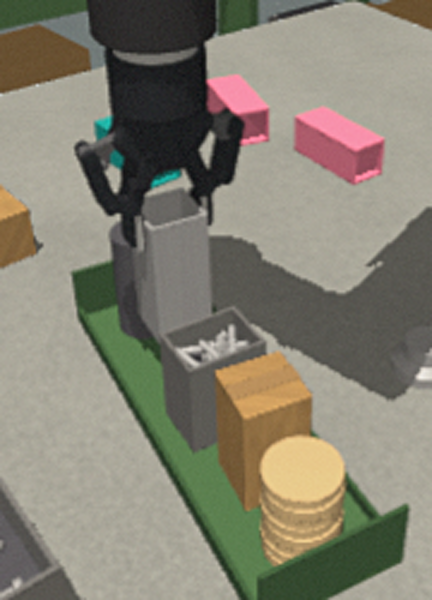

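```bash
python3 -m creep '[{"x":0,"y":0.02,"z":0.35,"turn":0,"grip":1},{"x":0,"y":0,"z":0.45,"turn":0,"grip":1},{"x":0,"y":0,"z":0.4,"turn":0,"grip":1},{"x":0,"y":0,"z":0.25,"turn":0,"grip":1},{"x":0,"y":0,"z":0.05,"turn":0,"grip":1}]' 50
python3 -m creep '[{"x":0,"y":0,"z":0,"turn":0,"grip":1},{"x":0,"y":0,"z":0,"turn":0,"grip":1},{"x":0,"y":0,"z":0.04,"turn":0,"grip":1},{"x":0,"y":0,"z":0.03,"turn":0,"grip":1},{"x":0,"y":0,"z":0,"turn":0,"grip":1}]' 50
```

```text
clock: 22.95
tcp_pos: [598.4, -62.7, 110.1]
eef_rot: [179.9, -0.0, -98.8]
ft_force: [-0.5, -0.3, -5.0]
finger_gap: 0.583
clock: 23.45
tcp_pos: [599.3, -62.6, 109.8]
eef_rot: [-180.0, 0.0, -98.8]
ft_force: [-0.6, 0.8, -5.1]
finger_gap: 0.581
```

Next: ~7 mm to the expected contact at TCP z ≈ 103; go slowly.

```bash
python3 -m creep '[{"x":0,"y":0,"z":0.05,"turn":0,"grip":1},{"x":0,"y":0,"z":0.05,"turn":0,"grip":1},{"x":0,"y":0,"z":0.05,"turn":0,"grip":1},{"x":0,"y":0,"z":0.03,"turn":0,"grip":1},{"x":0,"y":0,"z":0,"turn":0,"grip":1}]' 50
python3 -m creep '[{"x":0,"y":0,"z":0.02,"turn":0,"grip":1},{"x":0,"y":0,"z":0,"turn":0,"grip":1},{"x":0,"y":0,"z":0,"turn":0,"grip":1},{"x":0,"y":0,"z":0,"turn":0,"grip":1},{"x":0,"y":0,"z":0,"turn":0,"grip":1}]' 50
```

```text
clock: 23.95
tcp_pos: [599.2, -62.7, 104.1]
eef_rot: [180.0, -0.0, -98.8]
ft_force: [-1.3, 0.4, -4.8]
finger_gap: 0.584
clock: 24.45
tcp_pos: [599.3, -62.6, 103.7]
eef_rot: [-180.0, 0.0, -98.8]
ft_force: [-0.0, 0.6, -4.5]
finger_gap: 0.574
```

```bash
python3 -m creep '[{"x":0,"y":0,"z":0.02,"turn":0,"grip":1},{"x":0,"y":0,"z":0,"turn":0,"grip":1},{"x":0,"y":0,"z":0.02,"turn":0,"grip":1},{"x":0,"y":0,"z":0,"turn":0,"grip":1},{"x":0,"y":0,"z":0,"turn":0,"grip":1}]' 50
```

```text
clock: 24.95
tcp_pos: [599.3, -62.6, 103.0]
eef_rot: [-180.0, -0.0, -98.8]
ft_force: [-2.6, 1.2, 3.5]
finger_gap: 0.581
```

Contact: Fz went from −4.5 to +3.5 N. I'll release gradually.

```bash
python3 -m creep '[{"x":0,"y":0,"z":0,"turn":0,"grip":0.2},{"x":0,"y":0,"z":0,"turn":0,"grip":-0.1},{"x":0,"y":0,"z":0,"turn":0,"grip":-0.15},{"x":0,"y":0,"z":0,"turn":0,"grip":-0.165},{"x":0,"y":0,"z":0,"turn":0,"grip":-0.18}]' 20
python3 -m creep '[{"x":0,"y":0,"z":0,"turn":0,"grip":-0.2},{"x":0,"y":0,"z":0,"turn":0,"grip":-0.23},{"x":0,"y":0,"z":0,"turn":0,"grip":-0.3},{"x":0,"y":0,"z":0,"turn":0,"grip":-0.38},{"x":0,"y":0,"z":0,"turn":0,"grip":-0.42}]' 20
python3 - <<'E'
from h import *
im=viewer.snapshot('wrist'); cv2.imwrite('pics/r_wrist.png',im)
im=viewer.snapshot('scene'); crop(im,140,100,320,350,2.4,'pics/r_scenec.png')
E
```

```text
clock: 25.45
tcp_pos: [599.6, -62.6, 102.6]
eef_rot: [-180.0, 0.0, -98.8]
ft_force: [-2.1, 0.9, 1.0]
finger_gap: 0.589
clock: 25.95
tcp_pos: [599.4, -62.6, 102.5]
eef_rot: [-180.0, -0.0, -98.8]
ft_force: [0.6, 0.2, -0.2]
finger_gap: 0.711
```

View pics/r_wrist.png

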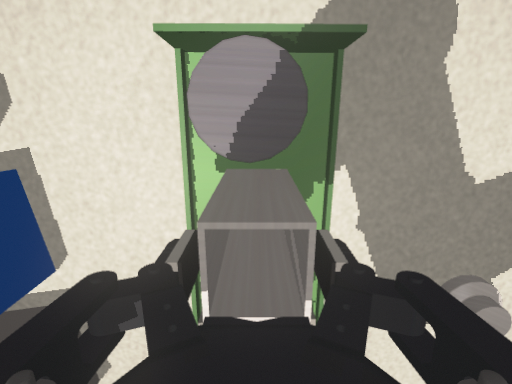

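View pics/r_scenec.png

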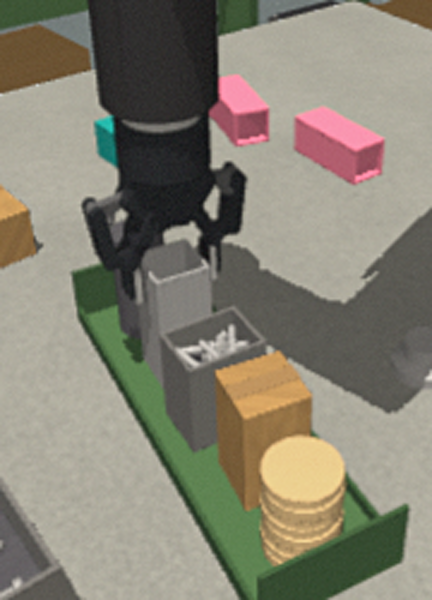

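```bash
python3 -m creep '[{"x":0,"y":0,"z":0,"turn":0,"grip":-0.55},{"x":0,"y":0,"z":0,"turn":0,"grip":-0.6},{"x":0,"y":0,"z":-0.1,"turn":0,"grip":-0.6},{"x":0,"y":0,"z":-0.2,"turn":0,"grip":-0.6},{"x":0,"y":0,"z":-0.3,"turn":0,"grip":-0.6}]' 20
python3 -m creep '[{"x":0,"y":0,"z":-0.5,"turn":0,"grip":-0.6},{"x":0,"y":0,"z":-0.7,"turn":0,"grip":-0.6},{"x":0,"y":0,"z":-0.8,"turn":0,"grip":-0.6},{"x":0,"y":0,"z":-0.8,"turn":0,"grip":-0.6},{"x":0,"y":0,"z":-0.5,"turn":0,"grip":-0.6}]' 20
python3 -m creep '[{"x":-0.3,"y":0,"z":-0.5,"turn":0,"grip":-0.6},{"x":-0.6,"y":0,"z":-0.5,"turn":0,"grip":-0.6},{"x":-0.8,"y":0,"z":-0.2,"turn":0,"grip":-0.6},{"x":-0.8,"y":0,"z":0,"turn":0,"grip":-0.6},{"x":-0.4,"y":0,"z":0,"turn":0,"grip":-0.6}]' 20
python3 - <<'E'
from h import *
c=viewer.get_calibration('wrist')
import pickle; pickle.dump(c,open('z.pkl','wb'))
im=viewer.snapshot('wrist'); cv2.imwrite('pics/z_wrist.png',im)
im=viewer.snapshot('scene'); cv2.imwrite('pics/z_scene.png',im);crop(im,140,100,340,350,2.4,'pics/z_scenec.png')
im=viewer.snapshot('top'); cv2.imwrite('pics/z_top.png',im)
print(status.sense()['ft_force'])
E
```

```text
clock: 26.55
tcp_pos: [599.1, -62.7, 120.8]
eef_rot: [180.0, -0.0, -98.8]
ft_force: [-0.1, -0.4, 0.2]
finger_gap: 0.797
clock: 27.05
tcp_pos: [600.0, -62.7, 222.7]
eef_rot: [-179.8, 0.0, -98.8]
ft_force: [0.1, 0.4, -0.5]
finger_gap: 0.799
clock: 27.55
tcp_pos: [613.0, 24.8, 256.8]
eef_rot: [-179.9, 0.0, -98.8]
ft_force: [0.7, 0.8, 0.1]
finger_gap: 0.798
[ 0.48152028 -0.2890772  -0.12152385]
```

View pics/z_wrist.png

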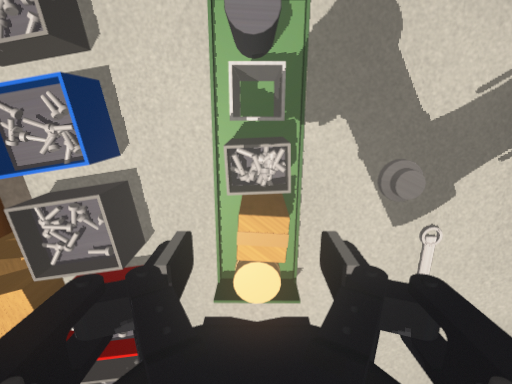

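View pics/z_scenec.png

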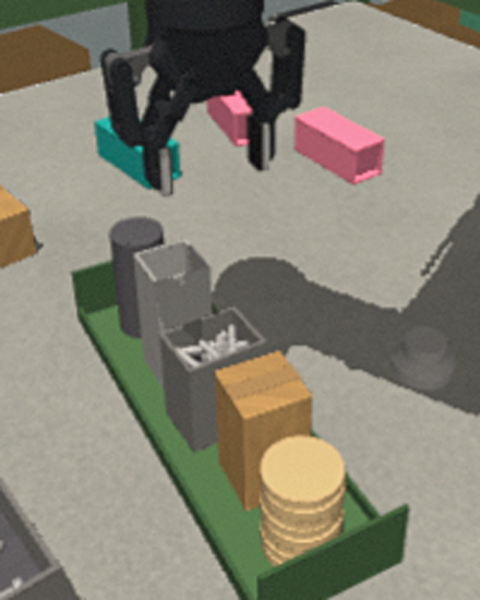

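View pics/z_top.png

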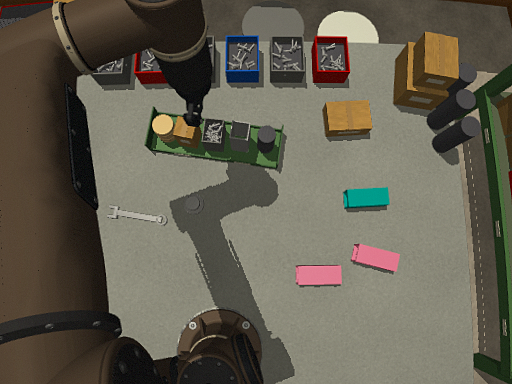

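```bash
python3 -m creep '[{"x":0,"y":0,"z":0,"turn":0,"grip":-0.6},{"x":0,"y":0,"z":0,"turn":0,"grip":-0.6},{"x":0,"y":0,"z":0,"turn":0,"grip":-0.6},{"x":0,"y":0,"z":0,"turn":0,"grip":-0.6},{"x":0,"y":0,"z":0,"turn":0,"grip":-0.6}]' 20
python3 - <<'E'
from h import *
import pickle; c=pickle.load(open('z.pkl','rb'))
w=ray(c,[(229,62),(285,62),(286,120),(229,120)],126);print(w.round(1),w.mean(0))
for n in('scene','top'):
    a=cv2.imread(f'pics/{n}0.png').astype(int)
    b=cv2.imread(f'pics/z_{n}.png').astype(int)
    d=(abs(a-b).max(2)>25).astype(np.uint8)*255; cv2.imwrite(f'pics/d_{n}.png',d)
cv2.imwrite('pics/d.png',np.hstack([cv2.resize(cv2.imread(f'pics/d_{n}.png'),(400,300)) for n in('scene','top')]))
E
```

```text
clock: 28.2
tcp_pos: [612.6, 23.0, 255.5]
eef_rot: [180.0, -0.0, -98.9]
ft_force: [-0.2, 0.1, -0.6]
finger_gap: 0.801
[[619.7 -90.  126. ]
 [571.6 -82.6 126. ]
 [576.8 -33.9 126. ]
 [628.4 -41.9 126. ]] [599.11406489 -62.08469458 126.        ]
```

View pics/d.png

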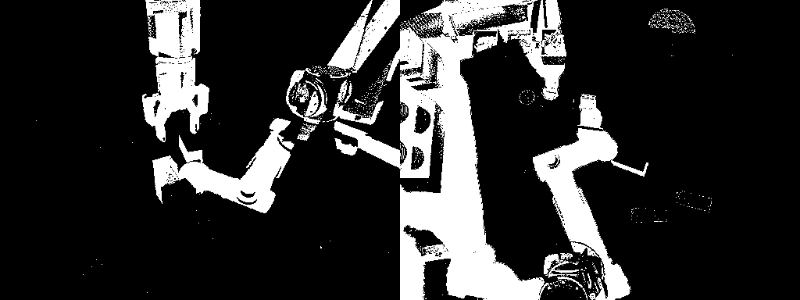

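The tube's top is square and centred at (599, −62) mm. Comparing the start and end pictures, only the arm, its shadow and the tube have changed, so I'll hand in.

```bash
python3 -c "
from bench import ticket
print(ticket.finish_job())"
```

```text
the job is handed in; nothing more can be done
None
```

The tube is standing upright in the free place on the tray, between the bin and the round bar. I handed the job in at about 28 s; no verdict was reported.

**What I did**
- **Standing it up:** I gripped the tube near one end and tipped it up with a light grip, its far end resting on the bench. I let go with it upright on the bare bench for over a second.
- **Placing it:** I took it again from above, centred on the tube, and lowered it in small steps onto the tray floor. I released it at contact and lifted straight up.

**Last checks**
- **On the bench:** the tube's top and foot edges agreed to within 1 mm, with contact forces near zero.
- **On the tray:** the top measured square, centred at (599, −62) mm against a target of (599, −63). I did not measure its tilt there separately. The wrist force was near zero.
- **Clutter:** comparing start and end pictures, only the arm, its shadow and the tube had changed. That comparison would not show shifts of a few millimetres. The arm also hid part of the top view, and its shadow fell on the pipe cap.

**What disagreed**
- At 20 N the tube stayed horizontal when lifted, so I had to ease the grip until it pivoted.
- The tube slid about 10 mm sideways in the pads during tipping, which the second grasp corrected.
- Tilt estimates during tipping were rough, putting the foot 3 to 5 mm below the bench. Position estimates of the bar and bin differed by 2 to 4 mm between cameras, against about 23 mm of clearance on each side.

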